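# Isolate the carton sealer and clear its catch tray

## Task

The counter-top carton sealer has finished its batch: turn its black rotary isolator handle clockwise to off, then swing the steel lockout hasp beside it fully out. Only then collect both sealed cartons from the sloping catch tray into the grey tote, setting each down (not dropping it) so that both lie flat on the tote's floor, side by side. Leave the tote where it stands and do not disturb the glass tumbler or the jar; the machine must stay off with its hasp out.

Things in the scene. Friction and masses are not known exactly. Their poses are not given: they have to be found in the camera images.
- machine: White counter-top carton sealing machine, fixed. Origin on the counter (z=0), midway along its width, below the front edge of its hood. x runs along its width (300 mm), y from the catch tray back into the machine, z up. Behind the deck (see hood_edge) stands the housing: y=200 to 400, x=+-150, 320 mm high. Isolator and hasp stand on the deck.
- tray_lip (a point): Catch tray (aluminium): middle of the line where its floor meets the lower lip, at machine y=-70, z=35 mm; axes as the machine's. The floor rises towards machine +y at 30 degrees (turned 0.5236 rad about machine x), 260 mm wide inside. Lip 16 mm and side walls 20 mm high, measured square to the floor.
- hood_edge (a point): Middle of the lower front edge of the hood over the tray's upper end, z=175 mm, axes as the machine's. Hood: machine y=0 to 200, x=+-150, flat top (the deck) at z=235 mm. It bars a vertical grasp: come square to the tray floor, tool leaning 30 degrees to machine -y. A carton lifted square off the floor clears the edge by 10 mm; draw it to -y once over the lip.
- isolator (a joint): Angle of the isolator handle (rad): 0 = on, handle along machine y; grows as it turns clockwise seen from above; 1.571 = off, at its stop, handle along machine x. Starts between 0 and 0.15. Stays where left; friction 0.10 N m.
- isolator_grip (a point): On the vertical axis of the black isolator handle, 30 mm above the deck; machine x=-50, y=100 mm. The handle is an upright bar 74 mm long, 14 mm thick, its top 44 mm and its underside 12 mm above the deck, on a disc of 54 mm diameter. Site x is across the bar (its thickness), y along it; the point turns with the handle.
- hasp (a joint): Angle of the lockout hasp (rad) about its vertical pivot: 0 = parked, tongue pointing to machine -y; grows anticlockwise seen from above; 1.571 = tongue pointing to machine +x, out past the machine's side; stop at 1.60. Starts between 0 and 0.2. Stays where left; friction 0.06 N m (about 1 N at the tongue's end).
- hasp_pivot (a point): On the hasp's vertical pivot axis, 27 mm above the deck, at machine x=60, y=125 mm. The pivot is a steel boss of 16 mm diameter, its top 40 mm above the deck.
- hasp_end (a point): Free end of the hasp's tongue at mid height: an upright steel plate 75 mm long from the pivot, 6 mm thick, 26 mm high (14 to 40 mm above the deck), with a padlock eye near the end. Can be pushed with closed fingers.
- carton_a: Sealed cardboard carton, 56 (x) x 120 (y, long) x 44 mm (z), about 0.18 kg, rigid. Origin: centre of its 56 x 120 underside; z out of its top. Starts lying on the sloping tray, its long side up the slope, its lower end against the lip, its centre on the machine's -x half; the two stand about 120 mm apart centre to centre.
- carton_b: Sealed cardboard carton, 56 (x) x 120 (y, long) x 44 mm (z), about 0.18 kg, rigid. Origin: centre of its 56 x 120 underside; z out of its top. Starts lying on the sloping tray, its long side up the slope, its lower end against the lip, its centre on the machine's +x half; the two stand about 120 mm apart centre to centre.
- tote: Open grey plastic tote, 280 (x) x 190 (y) x 70 mm high, walls and floor 5 mm thick (inside 270 x 180), rim lip 9 mm wider all round, loose, 0.9 kg. Origin: centre of its underside; z up.
- tumbler: Bystander: lidded glass tumbler, 78 mm diameter, 132 mm high, loose. Origin: centre of its underside. Alongside, on the robot's right beyond the tote (all of it at y below -0.40 m, x above 0.44 m), stands a fixed white three-drawer organiser 200 mm high, its top drawer open with a plate, bowl and spoon; they are not part of the job.
- jar: Bystander: storage jar with steel lid, 76 mm diameter, 110 mm high, loose. Origin: centre of its underside.
There are look-alikes about, which are no part of the job. What is shaped like the carton_b but blue is not meant. Leave any blue look-alike of the carton_a alone.

How it is judged:
By the outcome, as a careful person would: the job done as asked, in the order asked, and still so for the second after the job is handed in, with the robot touching nothing.
It also fails if it takes over 72 s, if anything falls off the work surface, if the arm or the gripper's body presses on something with over 40 N, if the wrist force passes 120 N, or if a joint passes its speed limit or range.

## Robot

A 6-joint arm with a two-finger parallel gripper is mounted at the origin on the work surface. World frame = base frame: x ahead of the robot, y to its left, z up, the work surface at z = 0. Lengths are in mm, angles in rad, forces in N, time in s.
With the tool pointing down it reaches from about 425 to 950 mm from the base axis. Payload 14.7 kg.
Tool frame: the origin (TCP) lies on the front face of the gripper's body, between the roots of the fingers; the fingertips stand 73 mm ahead of it and the grasp point (between the pads) lies 54 mm ahead of it; y points along the fingers, x is the direction in which the jaws open and shut, and the axes are right-handed (so a half turn about y gives the same grasp; the last joint's range is limited). The gripper opens to 85 mm and grips with 20 to 120 N. Pads are 22 mm wide; open, the fingers measure 114 mm over their backs; the gripper's body (76 mm by 85 mm) begins 54 mm behind the grasp point. The pads swing forward as they close: fully open they stand 13 mm farther back than shut.
Start: joints at [1.18, 0.48, 1.596, -0, 1.065, -0.047], TCP at [219.07, 611.965, 303.897] pointing down, gripper open.
Joint ranges: [-2.75, 2.75], [-0.82, 2.05], [0.23, 2.67], [-1.56, 4.7], [0.09, 2.69], [-2.92, 2.92]. Speed limits (rad/s): [1.89, 1.89, 2.39, 3.01, 3.01, 3.01].

## Interface

Orientations are given as a rotation vector (axis times angle).
In Python, from bench import robot gives the robot as it stands. The module is installed in compiled form; this text tells all that it offers.
- The arm moves only by the shell command python3 -m jog 'ROWS'. ROWS is JSON, a list of rows, each an object of numbers: "x", "y", "z": the shift along the tool's x, y, z in units of 30 cm (1.0 is 30 cm); "wx", "wy", "wz": the turn, a rotation vector about the tool's x, y, z in units of pi rad (1.0 is pi rad); "grip": the opening in per cent of the stroke, from 0 (shut) to 100 (fully open). A call has 1 to 5 rows; each row is the pose to reach, as a shift and turn from the pose commanded when the call began, along the tool's axes at that moment, turning the shorter way round; what a row does not reach only later rows make up. A row lasts 1/10 s, in which the tool goes at most 50 mm and 8.59 degrees, less where a joint would pass 70% of its speed; a pose out of reach is approached as far as the arm can. A call with a number of a shift or a turn outside -1 to 1 is refused whole. A call with a gripper value outside its range is refused whole. The fingers move at their own pace and stop on an object; the grip force is fixed at half the most. Time passes only in rows, so rows that repeat a pose let the fingers close. It gives the time, the measured TCP pose, the force and the opening at its end, in the units of the state.
- robot.get_obs(): the state, without advancing time (a new reading comes with each control period).
- robot.capture(name): name is "side" or "top" or "wrist"; returns a dict with "pixels" (420x560x3 uint8, blue, green, red), "range_z" (420x560 float32, mm along the optical axis (not along the pixel's ray), 0 where there is no reading), "vertical_fov" (degrees; the focal length in pixels is half the picture's height over the tangent of half this angle, whatever the lens; pixels are square), "cx", "cy" (the principal point, pixels), "R" (3x3) and "t" (3): a world point X has camera coordinates R X + t; the wrist camera has in their place "tool_from_camera" (4x4, takes a point from camera to tool coordinates, whose origin is the TCP and whose axes are the tool frame's). Camera axes: x right, y down, z forward; pixel columns grow to the right and rows downward; lengths in mm; the calibration is good to about 2 mm. A picture is of the moment at which its call begins: read the wrist's pose just before it.
- robot.job_done(): hands the job in, once; it reports no verdict.
The state is a dict: "time_s": time; "joint_positions": joint angles; "dq": joint speeds; "joint_torque": joint torques, N m; "tcp_pos": TCP position; "ee_rot": TCP orientation; "ft_force": force on the tool from outside, world axes, zero at the start; "ft_torque": the same for the moment, N m; "width": finger opening in mm.
Only numpy, scipy, OpenCV 4.12 (cv2) and the standard library are available. Lean on these libraries where they do the work, as an engineer would, in place of code of your own. Each camera call takes 0.05 s, during which the arm holds its last target.

## Working session

There is one attempt and no reset: what is moved stays moved. The work goes in short steps, Python scripts to look and compute and a shell command to move; the robot and the scene stay as the last step left them, time stands still between calls to the robot, and variables do not carry over. Pictures are saved under pics/ and viewed, and the job is handed in when it is done.

```bash
ls; mkdir -p pics; python3 - <<'E'
from bench import robot
import cv2,numpy as np
o=robot.get_obs()
for k,v in o.items(): print(k,np.round(v,3))
for n in("side","top","wrist"):
    c=robot.capture(n); cv2.imwrite(f"pics/{n}0.png",c["pixels"]); np.savez(f"pics/{n}0.npz",**c)
    print(n,c["vertical_fov"],c["cx"],c["cy"],c.get("R"),c.get("t"),c.get("tool_from_camera"))
E
```

```text
pics
time_s 0.0
joint_positions [ 1.18   0.481  1.597  0.     1.065 -0.047]
dq [-0.     0.    -0.001 -0.     0.     0.001]
joint_torque [ 1.0000e-03 -9.5065e+01 -4.3020e+01 -0.0000e+00  1.2000e-02  0.0000e+00]
tcp_pos [218.953 611.661 303.259]
ee_rot [-1.353 -0.952  0.953]
ft_force [ 0.315 -0.78   0.649]
ft_torque [ 0.038  0.01  -0.012]
width 85.547
side 49.170410174460756 286.1012445526869 205.09895121357695 [[ 0.88045502 -0.47369328  0.02033817]
 [-0.28868279 -0.56961617 -0.7695451 ]
 [ 0.37611329  0.67167857 -0.63826851]] [-511.90057869  230.29794468 1095.1207513 ] None
top 42.97142012821281 286.4586883080067 214.6592083015986 [[ 0.02326682 -0.99963945 -0.01340255]
 [-0.99459794 -0.02178876 -0.10148981]
 [ 0.10116119  0.01569149 -0.99474629]] [ -91.24120745  546.02604228 1476.15175011] None
wrist 58.58220826890349 280.83375354229344 211.73830591574327 None None [[ 9.99999917e-01  4.02934595e-04 -6.54265192e-05  6.10880864e-01]
 [ 1.80371808e-04 -2.92364990e-01  9.56306792e-01 -6.97852994e+01]
 [ 3.66200666e-04 -9.56306724e-01 -2.92365038e-01  7.48523528e+01]
 [ 0.00000000e+00  0.00000000e+00  0.00000000e+00  1.00000000e+00]]
```

View images.

View pics/top0.png

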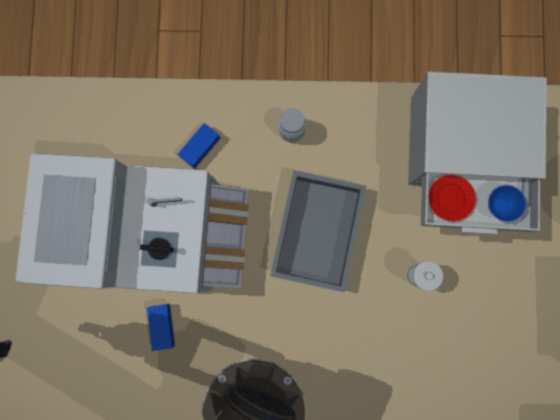

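View pics/side0.png

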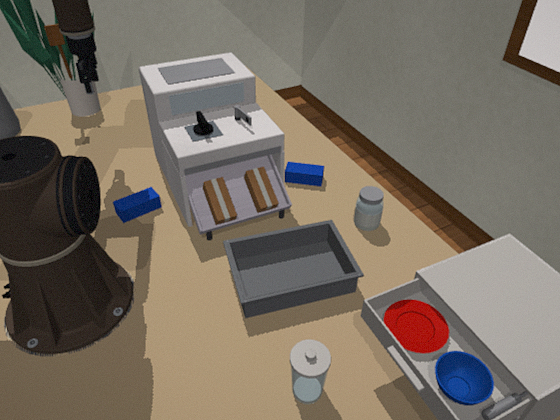

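View pics/wrist0.png

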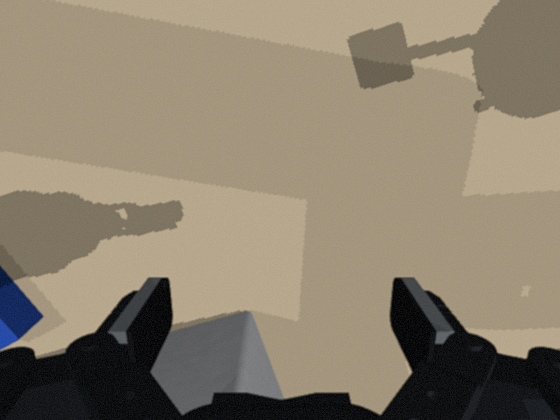

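```bash
cat > h.py <<'E'
import numpy as np,cv2
from scipy.spatial.transform import Rotation as Ro
def K(c):
    h=c["pixels"].shape[0]; return h/2/np.tan(np.radians(float(c["vertical_fov"]))/2)
def cloud(c):
    f=K(c); z=np.asarray(c["range_z"],float); h,w=z.shape
    u,v=np.meshgrid(np.arange(w),np.arange(h))
    P=np.stack([(u-c["cx"])/f*z,(v-c["cy"])/f*z,z],-1)
    return (P-c["t"])@c["R"]   # R^T (p-t)
def onplane(c,u,v,z0):
    f=K(c); d=np.array([(u-c["cx"])/f,(v-c["cy"])/f,1.])@c["R"]; o=-np.asarray(c["t"])@c["R"]
    return o+d*(z0-o[2])/d[2]
def proj(c,X):
    p=np.asarray(c["R"])@X+c["t"]; f=K(c); return p[:2]/p[2]*f+[c["cx"],c["cy"]]
E
python3 - <<'E'
from h import *
c=dict(np.load("pics/top0.npz")); P=cloud(c)
def rect(mask,n):
    p=P[mask][:,:2].astype(np.float32); r=cv2.minAreaRect(p); print(n,mask.sum(),np.round(r,2) if 0 else r, "z",np.median(P[mask][:,2]))
    print(np.round(cv2.boxPoints(r),0).tolist())
def comp(lo,hi,seed):
    m=((P[...,2]>lo)&(P[...,2]<hi)).astype(np.uint8); m=cv2.morphologyEx(m,cv2.MORPH_OPEN,np.ones((3,3)))
    n,l=cv2.connectedComponents(m); return l==l[seed[1],seed[0]]
rect(comp(225,245,(180,200)),"deck")
rect(comp(310,330,(110,170)),"housing")
rect(comp(55,85,(290,178)),"rim")
for n,s,lo,hi in(("jar",(291,118),90,130),("tumb",(430,275),120,145),("blue1",(200,147),30,60),("blue2",(160,328),30,60)):
    rect(comp(lo,hi,s),n)
for (u,v) in [(160,205),(165,202),(183,202),(160,248),(145,247),(172,249),(228,205),(232,218),(224,251),(224,266)]:
    print(u,v,np.round(P[v,u]))
i=cv2.imread("pics/top0.png")[150:300,10:260]; cv2.imwrite("pics/tc0.png",cv2.resize(i,None,fx=3.2,fy=3.2,interpolation=cv2.INTER_CUBIC))
E
```

```text
deck 225583 ((788.9573364257812, -20.5594482421875), (1628.1007080078125, 2510.02099609375), 1.1219402551651) z 0.3138839415932881
[[-50.0, 1218.0], [-0.0, -1291.0], [1627.0, -1259.0], [1578.0, 1250.0]]
housing 11343 ((497.13665771484375, 419.9483337402344), (202.16383361816406, 300.2603759765625), 87.55073547363281) z 320.46271501766074
[[343.0, 325.0], [643.0, 313.0], [651.0, 515.0], [351.0, 527.0]]
rim 231960 ((788.9573364257812, -20.5594482421875), (1628.1007080078125, 2510.02099609375), 1.1219402551651) z 0.5248071821370937
[[-50.0, 1218.0], [-0.0, -1291.0], [1627.0, -1259.0], [1578.0, 1250.0]]
jar 476 ((798.9666137695312, -87.82151794433594), (65.6893310546875, 62.44877243041992), 1.4310858249664307) z 109.84530801765462
[[765.0, -57.0], [767.0, -120.0], [833.0, -118.0], [831.0, -56.0]]
tumb 61 ((389.2784118652344, -452.93804931640625), (19.97964096069336, 23.575180053710938), 41.62286376953125) z 131.0634277897387
[[374.0, -451.0], [390.0, -468.0], [405.0, -455.0], [389.0, -437.0]]
blue1 858 ((742.3468017578125, 177.0926513671875), (59.562923431396484, 120.17485809326172), 51.58483123779297) z 43.48373430672536
[[677.0, 191.0], [771.0, 116.0], [808.0, 163.0], [714.0, 238.0]]
blue2 940 ((228.9027557373047, 262.90576171875), (120.45387268066406, 58.6994743347168), 10.074234962463379) z 43.821197600738714
[[164.0, 281.0], [175.0, 223.0], [293.0, 245.0], [283.0, 302.0]]
160 205 [543. 226. 238.]
165 202 [551. 214. 237.]
183 202 [552. 171. 234.]
160 248 [437. 210. 283.]
145 247 [439. 246. 280.]
172 249 [436. 186. 261.]
228 205 [563.  77. 103.]
232 218 [529.  67.  92.]
224 251 [439.  84. 104.]
224 266 [400.  83.  99.]
```

View pics/tc0.png

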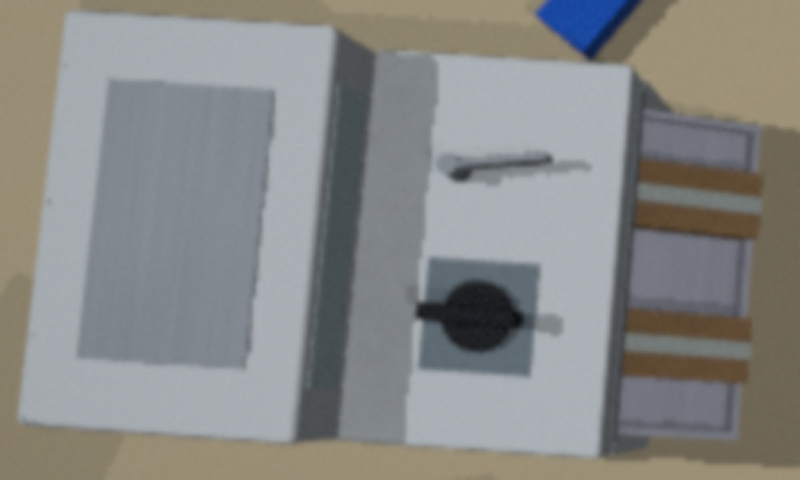

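```bash
cat >> h.py <<'E'
def rect(p):
    return cv2.minAreaRect(p[:,:2].astype(np.float32))
E
python3 - <<'E'
from h import *
from scipy.optimize import least_squares
c=dict(np.load("pics/top0.npz")); P=cloud(c); s=dict(np.load("pics/side0.npz"));S=cloud(s)
# corners from enlarged crop px: u=10+X/3.2 , v=150+Y/3.2
def px(X,Y): return (10+(X+.5)/3.2-.5,150+(Y+.5)/3.2-.5)
obs=[((632,66),(150,0,235)),((602,456),(-150,0,235)),((66,13),(150,400,320)),((20,420),(-150,400,320)),((296,440),(-150,200,320)),((334,28),(150,200,320))]
for (q,m) in obs: print(m,np.round(onplane(c,*px(*q),m[2]),1))
M=np.array([o[1] for o in obs]);W=np.array([onplane(c,*px(*o[0]),o[1][2]) for o in obs])
def f(p):
    ca,sa=np.cos(p[2]),np.sin(p[2]); return (np.c_[p[0]+ca*M[:,0]-sa*M[:,1],p[1]+sa*M[:,0]+ca*M[:,1]]-W[:,:2]).ravel()
r=least_squares(f,[484,120,-.043]); print(r.x,np.degrees(r.x[2]),np.round(r.fun.reshape(-1,2),1))
# tote
for C,Q,n in((c,P,"top"),(s,S,"side")):
    m=(Q[...,2]>58)&(Q[...,2]<82)&(Q[...,0]>340)&(Q[...,0]<740)&(Q[...,1]<45)&(Q[...,1]>-350)
    m=cv2.morphologyEx(m.astype(np.uint8),cv2.MORPH_OPEN,np.ones((3,3)))>0
    print(n,"rim",rect(Q[m]),np.median(Q[m][:,2]))
    m=(Q[...,2]>260)&(Q[...,2]<290)&(Q[...,0]>380)&(Q[...,0]<500)&(Q[...,1]<270)&(Q[...,1]>150)
    if m.sum()>5: print("handle",m.sum(),rect(Q[m]),np.median(Q[m],0))
    m=(Q[...,2]>262)&(Q[...,2]<290)&(Q[...,0]>510)&(Q[...,0]<640)&(Q[...,1]<280)&(Q[...,1]>100)
    if m.sum()>5: print("hasp",m.sum(),rect(Q[m]),np.median(Q[m],0))
    m=(Q[...,2]>100)&(Q[...,2]<140)&(np.hypot(Q[...,0]-385,Q[...,1]+455)<60)
    print("tumb",rect(Q[m]))
    m=(Q[...,2]>100)&(Q[...,2]<120)&(np.hypot(Q[...,0]-799,Q[...,1]+88)<60)
    print("jar",rect(Q[m]))
im=np.clip(s["pixels"],0,255)[90:250,120:320]; cv2.imwrite("pics/sc0.png",cv2.resize(im,None,fx=3.7,fy=3.7,interpolation=cv2.INTER_CUBIC))
E
```

```text
(150, 0, 235) [631.9 114.8 235. ]
(-150, 0, 235) [335.6 125.9 235. ]
(150, 400, 320) [646.6 510.9 320. ]
(-150, 400, 320) [354.8 522.4 320. ]
(-150, 200, 320) [345.5 326.5 320. ]
(150, 200, 320) [639.5 316.2 320. ]
[ 4.84261519e+02  1.19616332e+02 -4.02932411e-02] -2.3086326583816814 [[ 2.2 -1.2]
 [-1.2 -0.3]
 [ 3.7  2.3]
 [-4.3  2.9]
 [-3.1 -1. ]
 [ 2.7 -2.8]]
top rim ((514.221435546875, -113.1640625), (316.4268798828125, 298.65216064453125), 79.1478271484375) 69.39412736873848
handle 200 ((438.0184020996094, 221.6321563720703), (73.13424682617188, 13.935914039611816), 86.17594909667969) [437.72515681 219.88685621 278.71392651]
hasp 135 ((550.3768920898438, 209.36245727539062), (14.450512886047363, 82.71785736083984), 3.049586772918701) [551.63958955 215.98896885 273.92990713]
tumb ((387.253173828125, -451.33831787109375), (76.98890686035156, 75.67605590820312), 62.46986389160156)
jar ((798.9666137695312, -87.82151794433594), (65.6893310546875, 62.44877243041992), 1.4310858249664307)
side rim ((513.79052734375, -112.72299194335938), (325.2240295410156, 299.1208801269531), 79.08554077148438) 68.34764342342379
handle 126 ((436.9110107421875, 221.0943145751953), (76.82583618164062, 13.808541297912598), 86.546875) [434.33868444 208.94177522 276.78651406]
hasp 94 ((549.627197265625, 206.3033447265625), (15.546035766601562, 82.81756591796875), 2.2576658725738525) [550.51064246 206.36271729 270.99326652]
tumb ((386.3515319824219, -453.1083679199219), (77.99736022949219, 76.77639770507812), 34.373321533203125)
jar ((797.8516845703125, -90.7379150390625), (65.66169738769531, 65.15484619140625), 38.555789947509766)
```

View pics/sc0.png

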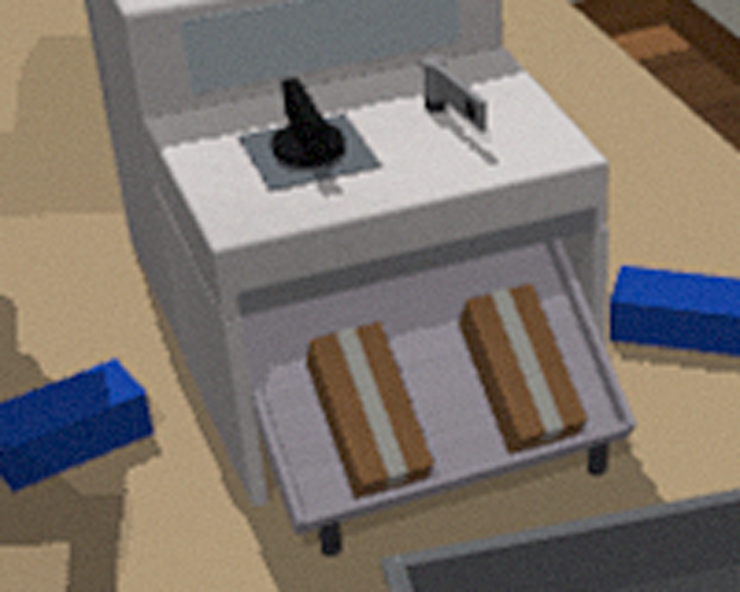

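```bash
python3 - <<'E'
from h import *
c=dict(np.load("pics/top0.npz")); P=cloud(c); s=dict(np.load("pics/side0.npz"));S=cloud(s)
R=Ro.from_rotvec([-1.353,-.952,.953]).as_matrix(); print(np.round(R,3))
a=np.radians(-2.4); O=np.array([484.3,119.8]); A=np.array([[np.cos(a),-np.sin(a)],[np.sin(a),np.cos(a)]])
for C,Q,n in((c,P,"top"),(s,S,"side")):
    m=(Q[...,2]>58)&(Q[...,2]<82)&(Q[...,0]>340)&(Q[...,0]<740)&(Q[...,1]<45)&(Q[...,1]>-350)
    m=cv2.morphologyEx(m.astype(np.uint8),cv2.MORPH_OPEN,np.ones((2,2)))
    k,l,st,_=cv2.connectedComponentsWithStats(m)
    i=1+np.argmax(st[1:,4]); mm=(l==i)&(Q[...,2]>64)
    print(n,"rim",rect(Q[mm]),np.median(Q[mm][:,2]))
    # machine frame, tray coords
    XY=(Q[...,:2]-O)@A; X=XY[...,0];Y=XY[...,1];Z=Q[...,2]
    dy=Y+70;dz=Z-35; ss=dy*np.cos(np.pi/6)+dz*.5; nn=-dy*.5+dz*np.cos(np.pi/6)
    mk=(nn>38)&(nn<50)&(abs(X)<125)&(ss>-10)&(ss<140)&(Z<175)
    fl=(nn>-8)&(nn<8)&(abs(X)<125)&(ss>10)&(ss<120); print("floor n",np.median(nn[fl]))
    for nm,q in(("a",mk&(X<0)),("b",mk&(X>0))):
        pts=np.stack([X[q],ss[q]],-1); print(n,nm,q.sum(),rect(pts),np.median(nn[q]))
E
```

```text
[[ 0.337 -0.    -0.942]
 [ 0.942 -0.001  0.337]
 [-0.001 -1.    -0.   ]]
top rim ((502.34619140625, -168.5299072265625), (203.05477905273438, 296.06689453125), 79.03118133544922) 69.38818113347493
floor n -0.6209555720413356
top a 803 ((-60.785316467285156, 57.96410369873047), (55.89739990234375, 115.80973815917969), 0.0009293492184951901) 43.5223031651833
top b 769 ((62.69425964355469, 58.092552185058594), (112.32475280761719, 56.06415557861328), 89.8064956665039) 43.511198448181396
side rim ((398.8639221191406, -476.88946533203125), (889.1546630859375, 318.8613586425781), 71.29794311523438) 68.37022791042088
floor n -0.7793075328232035
side a 854 ((-61.32627487182617, 61.04236602783203), (122.37696838378906, 57.43711471557617), 89.76461029052734) 42.963595916864115
side b 770 ((62.292877197265625, 61.251617431640625), (122.47476959228516, 57.51091766357422), 89.58013153076172) 43.057408244053605
```

```bash
cat >> h.py <<'E'
from bench import robot
YAW=np.radians(-2.4); O=np.array([484.3,119.8,0]); A=Ro.from_euler('z',YAW).as_matrix()
def m2w(p): return O+A@np.asarray(p,float)
def tooldown(hd):  # tool x heading deg, y down
    h=np.radians(hd); x=np.array([np.cos(h),np.sin(h),0]); y=np.array([0,0,-1.]); return np.c_[x,y,np.cross(x,y)]
def go(p,R=None):
    o=robot.get_obs(); R0=Ro.from_rotvec(o["ee_rot"]); d=R0.inv().apply(np.asarray(p)-o["tcp_pos"])/300
    s="t %.2f d xyz %s"%(o["time_s"],np.round(d,4))
    if R is not None: s+=" w %s"%np.round((R0.inv()*Ro.from_matrix(R)).as_rotvec()/np.pi,4)
    print(s,"| dist",np.round(np.linalg.norm(d)*300,1),"| F",np.round(o["ft_force"],1),"w",round(o["width"],1))
def st():
    o=robot.get_obs(); print({k:np.round(o[k],3) for k in("time_s","joint_positions","tcp_pos","ee_rot","ft_force","width")})
E
python3 -m jog '[{"y":-0.42},{"y":-0.42},{"y":-0.42},{"x":-0.49,"y":-0.42,"z":-0.56,"wy":0.2},{"x":-0.49,"y":-0.42,"z":-0.56,"wy":0.2}]'
python3 - <<'E'
from h import *
st(); go([438,221.6,420],tooldown(-3.8))
E
```

```text
{'time_s': np.float64(0.15), 'joint_positions': array([ 1.18 ,  0.481,  1.597,  0.   ,  1.065, -0.047]), 'tcp_pos': array([218.966, 611.761, 303.432]), 'ee_rot': array([-1.353, -0.952,  0.953]), 'ft_force': array([-0.013, -0.105, -0.076]), 'width': np.float64(85.485)}
t 0.15 d xyz [-0.9787 -0.3877 -1.1257] w [ 2.000e-04  4.117e-01 -3.000e-04] | dist 462.4 | F [-0.  -0.1 -0.1] w 85.5schema error: expected keys x, y, z, wx, wy, wz, grip
```

```bash

python3 -m jog '[{"x":0,"y":-0.42,"z":0,"wx":0,"wy":0,"wz":0,"grip":100},{"x":0,"y":-0.42,"z":0,"wx":0,"wy":0,"wz":0,"grip":100},{"x":0,"y":-0.42,"z":0,"wx":0,"wy":0,"wz":0,"grip":100},{"x":-0.49,"y":-0.42,"z":-0.56,"wx":0,"wy":0.2,"wz":0,"grip":100},{"x":-0.49,"y":-0.42,"z":-0.56,"wx":0,"wy":0.2,"wz":0,"grip":100}]'
python3 - <<'E'
from h import *
st(); go([438,221.6,420],tooldown(-3.8))
E
```

```text
time_s: 0.65
tcp_pos: [267.7, 524.2, 430.3]
ee_rot: [-1.447, -0.721, 0.72]
ft_force: [0.9, -0.4, 0.9]
width: 85.2
{'time_s': np.float64(0.65), 'joint_positions': array([ 1.047,  0.291,  1.574, -0.   ,  1.276,  0.124]), 'tcp_pos': array([267.693, 524.238, 430.327]), 'ee_rot': array([-1.447, -0.721,  0.72 ]), 'ft_force': array([ 0.881, -0.37 ,  0.946]), 'width': np.float64(85.181)}
t 0.65 d xyz [-0.4625  0.0338 -1.0612] w [-2.000e-04  3.151e-01  4.000e-04] | dist 347.4 | F [ 0.9 -0.4  0.9] w 85.2
```

```bash

python3 -m jog '[{"x":-0.462,"y":0.02,"z":-1,"wx":0,"wy":0.315,"wz":0,"grip":100},{"x":-0.462,"y":0.02,"z":-1,"wx":0,"wy":0.315,"wz":0,"grip":100},{"x":-0.462,"y":0.02,"z":-1,"wx":0,"wy":0.315,"wz":0,"grip":100},{"x":-0.462,"y":0.02,"z":-1,"wx":0,"wy":0.315,"wz":0,"grip":100},{"x":-0.462,"y":0.02,"z":-1,"wx":0,"wy":0.315,"wz":0,"grip":100}]'
python3 - <<'E'
from h import *
go([438,221.6,400],tooldown(-3.8))
E
```

```text
time_s: 1.15
tcp_pos: [386.7, 302.6, 425.3]
ee_rot: [-1.567, -0.134, 0.134]
ft_force: [1.6, 0.8, 0.7]
width: 85.4
t 1.15 d xyz [ 0.1225  0.0844 -0.2953] w [0.     0.0756 0.    ] | dist 99.2 | F [1.6 0.8 0.7] w 85.4
```

```bash

python3 -m jog '[{"x":0.122,"y":0.084,"z":-0.295,"wx":0,"wy":0.0756,"wz":0,"grip":50},{"x":0.122,"y":0.084,"z":-0.295,"wx":0,"wy":0.0756,"wz":0,"grip":50},{"x":0.122,"y":0.084,"z":-0.295,"wx":0,"wy":0.0756,"wz":0,"grip":50},{"x":0.122,"y":0.084,"z":-0.295,"wx":0,"wy":0.0756,"wz":0,"grip":50}]'
python3 - <<'E'
from h import *
st();go([438,221.6,327],tooldown(-3.8))
c=robot.capture("wrist"); cv2.imwrite("pics/w1.png",c["pixels"])
E
```

```text
time_s: 1.55
tcp_pos: [438.2, 222.8, 399.8]
ee_rot: [-1.57, 0.05, -0.049]
ft_force: [0.1, -0.2, 0.6]
width: 42.4
{'time_s': np.float64(1.55), 'joint_positions': array([0.409, 0.162, 1.82 , 0.   , 1.16 , 0.471]), 'tcp_pos': array([438.222, 222.845, 399.828]), 'ee_rot': array([-1.57 ,  0.05 , -0.049]), 'ft_force': array([ 0.099, -0.177,  0.572]), 'width': np.float64(42.396)}
t 1.55 d xyz [-0.0003  0.2428 -0.0041] w [ 0.0001  0.0011 -0.0003] | dist 72.8 | F [ 0.1 -0.2  0.6] w 42.4
```

View pics/w1.png

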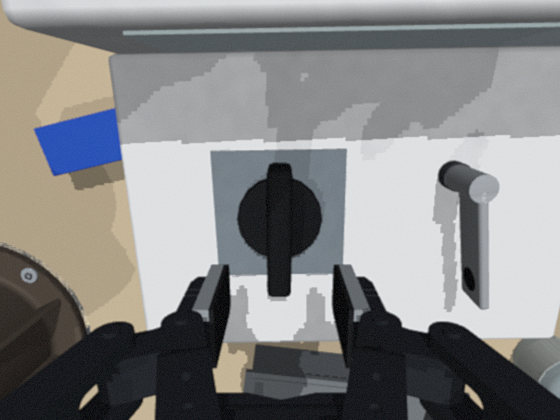

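```bash

python3 -m jog '[{"x":0,"y":0.14,"z":-0.004,"wx":0,"wy":0,"wz":0,"grip":50},{"x":0,"y":0.24,"z":-0.004,"wx":0,"wy":0,"wz":0,"grip":50},{"x":0,"y":0.24,"z":-0.004,"wx":0,"wy":0,"wz":0,"grip":50},{"x":0,"y":0.24,"z":-0.004,"wx":0,"wy":0,"wz":0,"grip":0},{"x":0,"y":0.24,"z":-0.004,"wx":0,"wy":0,"wz":0,"grip":0}]'
python3 -m jog '[{"x":0,"y":0,"z":0,"wx":0,"wy":0,"wz":0,"grip":0},{"x":0,"y":0,"z":0,"wx":0,"wy":0,"wz":0,"grip":0}]'
python3 - <<'E'
from h import *
st();go([438,221.6,327],tooldown(-3.8)); go([438,221.6,327],tooldown(-92.4))
E
```

```text
time_s: 2.1
tcp_pos: [438.1, 223.6, 329.9]
ee_rot: [-1.569, 0.045, -0.048]
ft_force: [-29.9, 3.6, 20.0]
width: 14.6
time_s: 2.3
tcp_pos: [437.3, 223.6, 330.1]
ee_rot: [-1.569, 0.047, -0.048]
ft_force: [-11.5, 4.3, 10.3]
width: 12.9
{'time_s': np.float64(2.3), 'joint_positions': array([0.41 , 0.228, 1.92 , 0.002, 0.993, 0.469]), 'tcp_pos': array([437.347, 223.574, 330.075]), 'ee_rot': array([-1.569,  0.047, -0.048]), 'ft_force': array([-11.483,   4.339,  10.269]), 'width': np.float64(12.91)}
t 2.30 d xyz [ 0.0026  0.0102 -0.0065] w [-0.0005  0.0019  0.0001] | dist 3.7 | F [-11.5   4.3  10.3] w 12.9
t 2.30 d xyz [ 0.0026  0.0102 -0.0065] w [-5.000e-04  4.942e-01 -3.000e-04] | dist 3.7 | F [-11.5   4.3  10.3] w 12.9
```

```bash

python3 -m jog '[{"x":0.002,"y":-0.006,"z":-0.006,"wx":0,"wy":0.03,"wz":0,"grip":0},{"x":0.002,"y":-0.006,"z":-0.006,"wx":0,"wy":0.07,"wz":0,"grip":0},{"x":0.002,"y":-0.006,"z":-0.006,"wx":0,"wy":0.11,"wz":0,"grip":0},{"x":0.002,"y":-0.006,"z":-0.006,"wx":0,"wy":0.15,"wz":0,"grip":0},{"x":0.002,"y":-0.006,"z":-0.006,"wx":0,"wy":0.19,"wz":0,"grip":0}]'
python3 -m jog '[{"x":0,"y":0,"z":0,"wx":0,"wy":0.04,"wz":0,"grip":0},{"x":0,"y":0,"z":0,"wx":0,"wy":0.08,"wz":0,"grip":0},{"x":0,"y":0,"z":0,"wx":0,"wy":0.12,"wz":0,"grip":0},{"x":0,"y":0,"z":0,"wx":0,"wy":0.16,"wz":0,"grip":0},{"x":0,"y":0,"z":0,"wx":0,"wy":0.2,"wz":0,"grip":0}]'
python3 - <<'E'
from h import *
st();go([438,221.6,327],tooldown(-92.4)); print(robot.get_obs()["ft_torque"])
E
```

```text
time_s: 2.8
tcp_pos: [437.4, 223.1, 330.3]
ee_rot: [-1.505, 0.521, -0.517]
ft_force: [-6.5, 23.4, -21.4]
width: 12.6
time_s: 3.3
tcp_pos: [437.3, 223.1, 330.3]
ee_rot: [-1.327, 1.003, -0.997]
ft_force: [-6.4, 23.4, -21.0]
width: 12.7
{'time_s': np.float64(3.3), 'joint_positions': array([0.407, 0.227, 1.92 , 0.005, 0.994, 1.696]), 'tcp_pos': array([437.297, 223.058, 330.326]), 'ee_rot': array([-1.327,  1.003, -0.997]), 'ft_force': array([ -6.406,  23.375, -21.021]), 'width': np.float64(12.713)}
t 3.30 d xyz [0.0054 0.0111 0.0009] w [ 0.0003  0.1024 -0.0012] | dist 3.7 | F [ -6.4  23.4 -21. ] w 12.7
[3.80755177 1.05176302 0.09709066]
```

```bash

python3 -m jog '[{"x":-0.004,"y":0.005,"z":0.001,"wx":0,"wy":0.04,"wz":0,"grip":0},{"x":-0.004,"y":0.005,"z":0.001,"wx":0,"wy":0.08,"wz":0,"grip":0},{"x":-0.004,"y":0.005,"z":0.001,"wx":0,"wy":0.11,"wz":0,"grip":0},{"x":-0.004,"y":0.005,"z":0.001,"wx":0,"wy":0.115,"wz":0,"grip":0}]'
python3 - <<'E'
from h import *
st();go([438,221.6,327],tooldown(-92.4)); print(robot.get_obs()["ft_torque"])
E
```

```text
time_s: 3.7
tcp_pos: [437.3, 223.4, 330.1]
ee_rot: [-1.17, 1.269, -1.265]
ft_force: [-13.3, 11.5, 7.2]
width: 12.7
{'time_s': np.float64(3.7), 'joint_positions': array([0.409, 0.228, 1.92 , 0.003, 0.994, 2.058]), 'tcp_pos': array([437.259, 223.428, 330.133]), 'ee_rot': array([-1.17 ,  1.269, -1.265]), 'ft_force': array([-13.254,  11.456,   7.209]), 'width': np.float64(12.7)}
t 3.70 d xyz [0.0059 0.0104 0.003 ] w [ 0.0003 -0.0118 -0.0007] | dist 3.7 | F [-13.3  11.5   7.2] w 12.7
[1.72187939 2.32241577 1.20580365]
```

```bash

python3 -m jog '[{"x":0,"y":0,"z":0,"wx":0,"wy":0,"wz":0,"grip":50},{"x":0,"y":0,"z":0,"wx":0,"wy":0,"wz":0,"grip":50},{"x":0,"y":-0.1,"z":0,"wx":0,"wy":0,"wz":0,"grip":50},{"x":0,"y":-0.25,"z":0,"wx":0,"wy":0,"wz":0,"grip":50},{"x":0,"y":-0.25,"z":0,"wx":0,"wy":0,"wz":0,"grip":50}]'
python3 - <<'E'
from h import *
st();go(m2w([25,70,400]),tooldown(-2.4)); print(m2w([60,125,0]))
c=robot.capture("top"); np.savez("pics/top1.npz",**c);i=c["pixels"][150:300,10:260]; cv2.imwrite("pics/tc1.png",cv2.resize(i,None,fx=3.2,fy=3.2,interpolation=cv2.INTER_CUBIC))
c=robot.capture("side"); i=c["pixels"][90:250,120:320]; cv2.imwrite("pics/sc1.png",cv2.resize(i,None,fx=3.7,fy=3.7,interpolation=cv2.INTER_CUBIC))
E
```

```text
time_s: 4.2
tcp_pos: [440.3, 222.9, 409.4]
ee_rot: [-1.164, 1.261, -1.266]
ft_force: [0.9, 0.4, -0.2]
width: 42.6
{'time_s': np.float64(4.2), 'joint_positions': array([ 0.407,  0.153,  1.808, -0.   ,  1.172,  2.054]), 'tcp_pos': array([440.296, 222.918, 409.377]), 'ee_rot': array([-1.164,  1.261, -1.266]), 'ft_force': array([ 0.942,  0.398, -0.213]), 'width': np.float64(42.602)}
t 4.20 d xyz [0.0957 0.0329 0.2474] w [-0.003  -0.5108  0.001 ] | dist 80.2 | F [ 0.9  0.4 -0.2] w 42.6
[549.48182652 242.17781454   0.        ]
```

View pics/sc1.png

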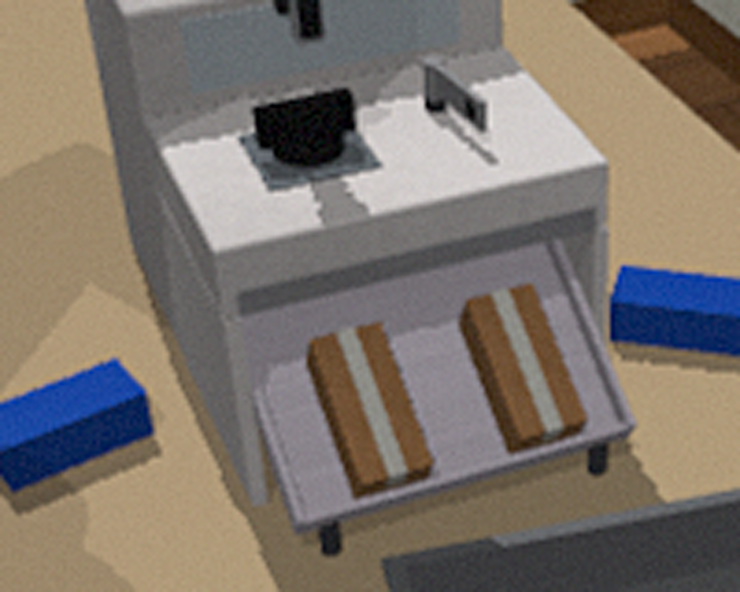

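```bash
python3 - <<'E'
from h import *
s=robot.capture("side"); 
for n,C in(("side",s),("top",robot.capture("top"))):
    Q=cloud(C)
    m=(Q[...,2]>268)&(Q[...,2]<284)&(Q[...,0]>380)&(Q[...,0]<500)&(Q[...,1]<275)&(Q[...,1]>170)
    if m.sum()>20:
        p=Q[m]; print(n,m.sum(),rect(p)); print(np.round(np.polyfit(p[:,0],p[:,1],1),3))
E
```

```text
side 151 ((436.3486633300781, 219.03599548339844), (17.948617935180664, 72.74740600585938), 88.8485107421875)
[-4.00000e-02  2.35506e+02]
top 118 ((438.5488586425781, 222.53994750976562), (14.966461181640625, 72.90433502197266), 87.35768127441406)
[-4.70000e-02  2.41653e+02]
```

View pics/tc1.png

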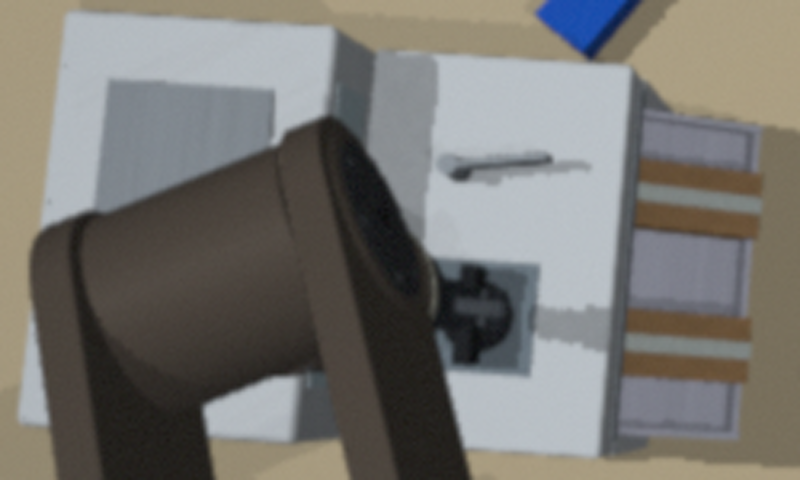

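```bash
python3 - <<'E'
from h import *
go(m2w([36,70,400]),tooldown(-92.4))
E
```

```text
t 4.40 d xyz [0.0905 0.0109 0.2915] w [ 0.     -0.0109  0.0001] | dist 91.6 | F [ 0.   0.2 -0.5] w 43.1
```

```bash

python3 -m jog '[{"x":0.09,"y":0,"z":0.2915,"wx":0,"wy":-0.011,"wz":0,"grip":0},{"x":0.09,"y":0,"z":0.2915,"wx":0,"wy":-0.011,"wz":0,"grip":0},{"x":0.09,"y":0.05,"z":0.2915,"wx":0,"wy":-0.011,"wz":0,"grip":0},{"x":0.09,"y":0.16,"z":0.2915,"wx":0,"wy":-0.011,"wz":0,"grip":0},{"x":0.09,"y":0.248,"z":0.2915,"wx":0,"wy":-0.011,"wz":0,"grip":0}]'
python3 - <<'E'
from h import *
st()
go(m2w([36,70,329]),tooldown(-92.4))
R=Ro.from_rotvec(robot.get_obs()["ee_rot"]); p0=m2w([36,70,329])
for th in np.arange(0.1,1.61,.15):
    d=np.array([np.sin(th),-np.cos(th)]);n=np.array([np.cos(th),np.sin(th)]); h=11*np.cos(th)+14.5*np.sin(th)
    c=np.array([60,125])+55*d-(3+h)*n; print(round(th,2),np.round(c),np.round(R.inv().apply(m2w([*c,329])-p0)/300,3))
E
```

```text
time_s: 4.9
tcp_pos: [523.0, 188.0, 326.7]
ee_rot: [-1.191, 1.241, -1.24]
ft_force: [-0.4, -0.1, -0.9]
width: 0.3
{'time_s': np.float64(4.9), 'joint_positions': array([ 0.291,  0.326,  1.787, -0.   ,  1.031,  1.904]), 'tcp_pos': array([523.022, 187.993, 326.682]), 'ee_rot': array([-1.191,  1.241, -1.24 ]), 'ft_force': array([-0.436, -0.14 , -0.915]), 'width': np.float64(0.338)}
t 4.90 d xyz [-0.0008 -0.0077  0.0005] w [ 0.0006 -0.0001  0.0002] | dist 2.3 | F [-0.4 -0.1 -0.9] w 0.3
0.1 [50. 69.] [ 0.004 -0.     0.047]
0.25 [57. 67.] [ 0.008 -0.     0.07 ]
0.4 [64. 67.] [ 0.01  -0.     0.094]
0.55 [72. 68.] [ 0.008 -0.     0.119]
0.7 [80. 70.] [ 0.001 -0.     0.145]
0.85 [87. 73.] [-0.009 -0.     0.171]
1.0 [95. 77.] [-0.025 -0.     0.196]
1.15 [102.  84.] [-0.045 -0.     0.219]
1.3 [108.  91.] [-0.07  -0.001  0.239]
1.45 [112. 100.] [-0.099 -0.001  0.254]
1.6 [115. 109.] [-0.132 -0.001  0.265]
```

```bash

python3 -m jog '[{"x":0.004,"y":0,"z":0.05,"wx":0,"wy":0,"wz":0,"grip":0},{"x":0.01,"y":0,"z":0.094,"wx":0,"wy":0,"wz":0,"grip":0},{"x":0.006,"y":0,"z":0.13,"wx":0,"wy":0,"wz":0,"grip":0},{"x":-0.009,"y":0,"z":0.171,"wx":0,"wy":0,"wz":0,"grip":0},{"x":-0.025,"y":0,"z":0.196,"wx":0,"wy":0,"wz":0,"grip":0}]'
python3 -m jog '[{"x":-0.020,"y":0,"z":0.023,"wx":0,"wy":0,"wz":0,"grip":0},{"x":-0.045,"y":0,"z":0.043,"wx":0,"wy":0,"wz":0,"grip":0},{"x":-0.074,"y":0,"z":0.058,"wx":0,"wy":0,"wz":0,"grip":0},{"x":-0.1,"y":0,"z":0.067,"wx":0,"wy":0,"wz":0,"grip":0}]'
python3 - <<'E'
from h import *
st();go(m2w([115,109,329]),tooldown(-92.4))
c=robot.capture("wrist"); cv2.imwrite("pics/w2.png",c["pixels"])
for n in("side","top"):
    C=robot.capture(n);Q=cloud(C)
    m=(Q[...,2]>255)&(Q[...,2]<279)&(Q[...,0]>530)&(Q[...,0]<660)&(Q[...,1]<275)&(Q[...,1]>130)
    np.savez(f"pics/{n}2.npz",**C)
    i=C["pixels"][60:270,110:400]; cv2.imwrite(f"pics/{n}2.png",cv2.resize(i,None,fx=2.7,fy=2.7,interpolation=cv2.INTER_CUBIC))
E
```

```text
time_s: 5.4
tcp_pos: [584.2, 193.8, 329.9]
ee_rot: [-1.188, 1.239, -1.241]
ft_force: [-3.1, -1.0, 0.9]
width: -0.2
time_s: 5.8
tcp_pos: [604.1, 223.6, 329.1]
ee_rot: [-1.189, 1.24, -1.24]
ft_force: [-0.3, -1.8, 0.2]
width: 0.0
{'time_s': np.float64(5.8), 'joint_positions': array([ 0.307,  0.449,  1.582, -0.   ,  1.11 ,  1.92 ]), 'tcp_pos': array([604.148, 223.612, 329.09 ]), 'ee_rot': array([-1.189,  1.24 , -1.24 ]), 'ft_force': array([-0.342, -1.785,  0.182]), 'width': np.float64(0.036)}
t 5.80 d xyz [-0.0009  0.0003 -0.0013] w [-0.0001  0.0002 -0.    ] | dist 0.5 | F [-0.3 -1.8  0.2] w 0.0
```

View pics/side2.png

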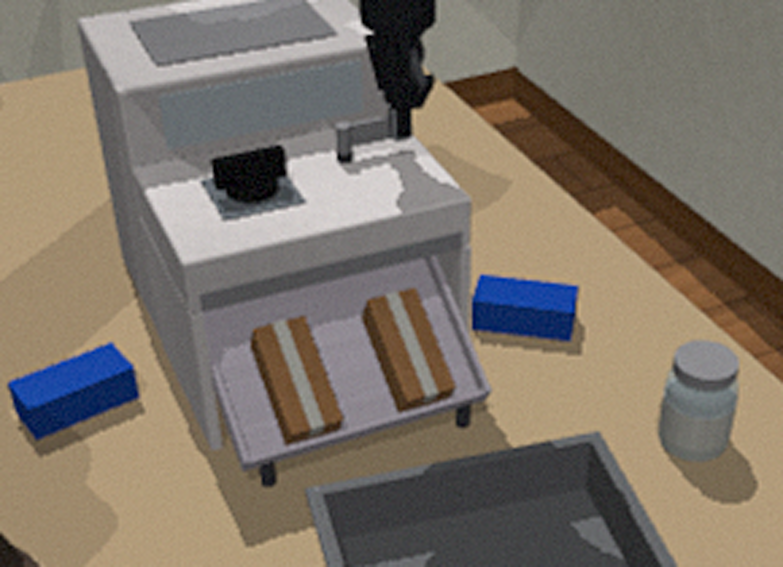

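View pics/w2.png

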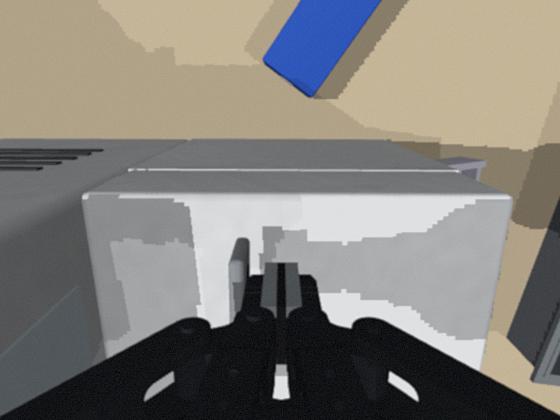

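```bash

python3 -m jog '[{"x":-0.006,"y":0,"z":0,"wx":0,"wy":0,"wz":0,"grip":0},{"x":-0.012,"y":0,"z":0,"wx":0,"wy":0,"wz":0,"grip":0},{"x":-0.018,"y":0,"z":0,"wx":0,"wy":0,"wz":0,"grip":0},{"x":-0.018,"y":0,"z":0,"wx":0,"wy":0,"wz":0,"grip":0}]'
python3 -m jog '[{"x":-0.006,"y":0,"z":0,"wx":0,"wy":0,"wz":0,"grip":0},{"x":-0.006,"y":0,"z":0,"wx":0,"wy":0,"wz":0,"grip":0}]'
```

```text
time_s: 6.35
tcp_pos: [603.9, 226.9, 329.0]
ee_rot: [-1.191, 1.239, -1.241]
ft_force: [-1.0, -10.6, 1.7]
width: -0.0
time_s: 6.55
tcp_pos: [604.0, 227.5, 329.0]
ee_rot: [-1.193, 1.238, -1.243]
ft_force: [-0.7, -19.2, 3.3]
width: -0.1
```

```bash

python3 -m jog '[{"x":0.05,"y":0,"z":0,"wx":0,"wy":0,"wz":0,"grip":0},{"x":0.08,"y":0,"z":0,"wx":0,"wy":0,"wz":0,"grip":0},{"x":0.08,"y":-0.15,"z":0,"wx":0,"wy":0,"wz":0,"grip":60},{"x":0.2,"y":-0.25,"z":0,"wx":0,"wy":0,"wz":0,"grip":100},{"x":0.35,"y":-0.3,"z":0,"wx":0,"wy":0,"wz":0,"grip":100}]'
python3 - <<'E'
from h import *
st()
# carton grasp pose, tool x along machine x, tool y into floor
s30,c30=.5,np.sqrt(.75)
y=np.array([0,s30,-c30]); x=np.array([1,0,0.]); Rm=np.c_[x,y,np.cross(x,y)]; R=A@Rm
def tp(X,s,n): return m2w([X,-70+s*c30-n*s30,35+s*s30+n*c30])
for X in(-61,62.5): print(X,tp(X,56,25+54),tp(X,56,25+54+110))
go(tp(62.5,56,25+54+110),R)
C=robot.capture("top");Q=cloud(C)
m=(Q[...,2]>265)&(Q[...,2]<279)&(Q[...,0]>530)&(Q[...,0]<660)&(Q[...,1]<275)&(Q[...,1]>205)
p=Q[m]; print(m.sum(),rect(p),cv2.boxPoints(rect(p)))
i=C["pixels"][60:270,10:300]; cv2.imwrite(f"pics/t3.png",cv2.resize(i,None,fx=2.7,fy=2.7,interpolation=cv2.INTER_CUBIC))
C=robot.capture("side");i=C["pixels"][60:270,110:400]; cv2.imwrite(f"pics/s3.png",cv2.resize(i,None,fx=2.7,fy=2.7,interpolation=cv2.INTER_CUBIC))
E
```

```text
time_s: 7.05
tcp_pos: [600.2, 125.1, 422.0]
ee_rot: [-1.187, 1.236, -1.239]
ft_force: [0.2, -0.6, 0.1]
width: 43.0
{'time_s': np.float64(7.05), 'joint_positions': array([1.560e-01, 3.330e-01, 1.534e+00, 1.000e-03, 1.271e+00, 1.766e+00]), 'tcp_pos': array([600.226, 125.119, 421.991]), 'ee_rot': array([-1.187,  1.236, -1.239]), 'ft_force': array([ 0.154, -0.615,  0.131]), 'width': np.float64(42.992)}
-61 [420.79898456  61.40534711 131.4160069 ] [418.4958236    6.45359146 226.67880132]
62.5 [544.19065407  56.23370388 131.4160069 ] [541.88749312   1.28194822 226.67880132]
t 7.05 d xyz [ 0.421   0.6498 -0.1804] w [ 0.1295 -0.4865  0.131 ] | dist 238.5 | F [ 0.2 -0.6  0.1] w 43.0
130 ((581.9315185546875, 240.3456268310547), (15.844749450683594, 81.89668273925781), 86.39250946044922) [[540.56586 235.01546]
 [622.30023 229.86244]
 [623.2972  245.6758 ]
 [541.5628  250.82881]]
```

View pics/s3.png

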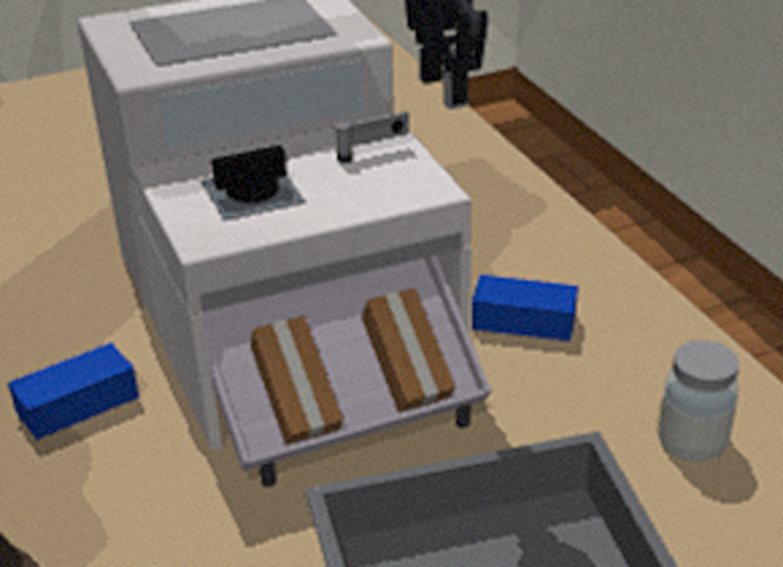

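View pics/t3.png

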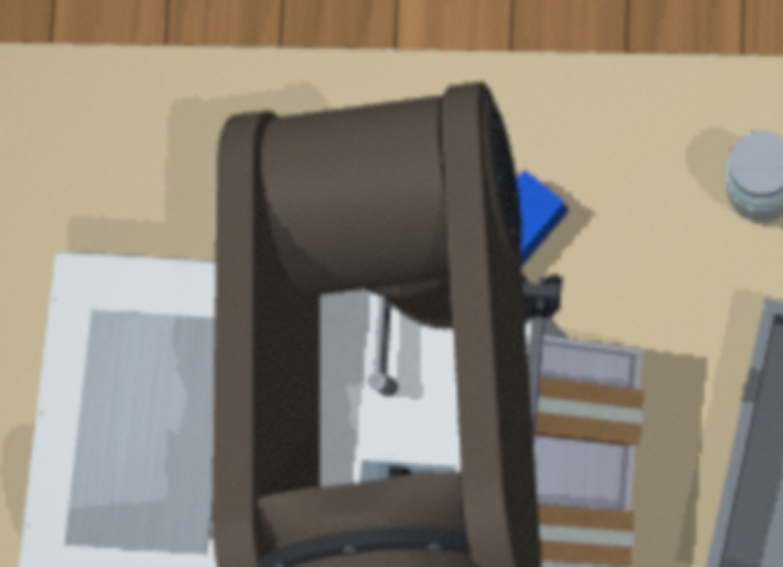

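```bash
python3 - <<'E'
from h import *
for n in("top","side"):
    C=robot.capture(n);Q=cloud(C)
    q=(Q-O)@A
    m=(q[...,2]>268)&(q[...,2]<279)&(q[...,0]>75)&(q[...,0]<140)&(q[...,1]<150)&(q[...,1]>100)
    p=q[m]; print(n,m.sum(),p.min(0),p.max(0),np.polyfit(p[:,0],p[:,1],1) if m.sum()>5 else "")
    print(np.round([ [b, np.median(p[(p[:,0]>=b)&(p[:,0]<b+10)][:,1])] for b in range(75,135,10)],1).tolist())
E
```

```text
top 74 [ 75.044362   122.37016866 268.06813358] [133.41534714 130.65015495 277.9619882 ] [2.47880325e-02 1.23920471e+02]
[[75.0, 125.9], [85.0, 126.7], [95.0, 126.2], [105.0, 125.5], [115.0, 127.4], [125.0, 127.1]]
side 56 [ 75.30634424 116.35356601 268.15435919] [131.57365466 129.97293203 276.01228199] [4.36311440e-03 1.22716566e+02]
[[75.0, 122.5], [85.0, 123.4], [95.0, 123.5], [105.0, 122.1], [115.0, 121.8], [125.0, 122.7]]
```

```bash
cat >> h.py <<'E'
s30,c30=.5,np.sqrt(.75)
RG=A@np.c_[[1,0,0],[0,s30,-c30],np.cross([1,0,0],[0,s30,-c30])]
def tp(X,s,n): return m2w([X,-70+s*c30-n*s30,35+s*s30+n*c30])
E
python3 - <<'E'
from h import *
go(tp(62.5,56,54+25+230),RG)
E
```

```text
t 7.25 d xyz [ 0.617   0.2963 -0.1747] w [ 0.1301 -0.4881  0.1309] | dist 211.9 | F [-0.3 -0.2 -0.2] w 72.3
```

```bash

python3 -m jog '[{"x":0.617,"y":0.05,"z":-0.17,"wx":0.13,"wy":-0.488,"wz":0.131,"grip":100},{"x":0.617,"y":0.05,"z":-0.17,"wx":0.13,"wy":-0.488,"wz":0.131,"grip":100},{"x":0.617,"y":0.2,"z":-0.17,"wx":0.13,"wy":-0.488,"wz":0.131,"grip":100},{"x":0.617,"y":0.296,"z":-0.17,"wx":0.13,"wy":-0.488,"wz":0.131,"grip":100},{"x":0.617,"y":0.296,"z":-0.17,"wx":0.13,"wy":-0.488,"wz":0.131,"grip":100}]'
python3 - <<'E'
from h import *
st();go(tp(62.5,56,54+25+230),RG)
E
```

```text
time_s: 7.75
tcp_pos: [547.6, -38.3, 347.0]
ee_rot: [-1.201, 0.803, -0.797]
ft_force: [0.5, -0.3, -0.9]
width: 85.4
{'time_s': np.float64(7.75), 'joint_positions': array([-0.232,  0.268,  1.834,  0.234,  0.996,  0.707]), 'tcp_pos': array([547.603, -38.343, 347.014]), 'ee_rot': array([-1.201,  0.803, -0.797]), 'ft_force': array([ 0.522, -0.26 , -0.919]), 'width': np.float64(85.352)}
t 7.75 d xyz [ 0.0508  0.0389 -0.0651] w [ 0.0843 -0.3136  0.0811] | dist 27.4 | F [ 0.5 -0.3 -0.9] w 85.4
```

```bash

python3 -m jog '[{"x":0.051,"y":0.039,"z":-0.065,"wx":0.084,"wy":-0.314,"wz":0.081,"grip":100},{"x":0.051,"y":0.039,"z":-0.065,"wx":0.084,"wy":-0.314,"wz":0.081,"grip":100},{"x":0.051,"y":0.039,"z":-0.065,"wx":0.084,"wy":-0.314,"wz":0.081,"grip":100},{"x":0.051,"y":0.039,"z":-0.065,"wx":0.084,"wy":-0.314,"wz":0.081,"grip":100},{"x":0.051,"y":0.039,"z":-0.065,"wx":0.084,"wy":-0.314,"wz":0.081,"grip":100}]'
python3 -m jog '[{"x":0,"y":0,"z":0,"wx":0,"wy":0,"wz":0,"grip":100},{"x":0,"y":0,"z":0,"wx":0,"wy":0,"wz":0,"grip":100}]'
python3 - <<'E'
from h import *
st();go(tp(62.5,56,54+25+230),RG)
E
```

```text
time_s: 8.25
tcp_pos: [539.8, -57.7, 331.0]
ee_rot: [-1.117, 0.265, -0.272]
ft_force: [-0.5, -0.8, -0.6]
width: 85.7
time_s: 8.45
tcp_pos: [540.0, -58.2, 330.9]
ee_rot: [-1.119, 0.274, -0.279]
ft_force: [0.3, -0.7, -0.3]
width: 85.5
{'time_s': np.float64(8.45), 'joint_positions': array([-0.392,  0.336,  1.836,  0.475,  1.107, -0.258]), 'tcp_pos': array([539.984, -58.156, 330.924]), 'ee_rot': array([-1.119,  0.274, -0.279]), 'ft_force': array([ 0.347, -0.749, -0.293]), 'width': np.float64(85.466)}
t 8.45 d xyz [-0.0012  0.0001 -0.0026] w [ 0.0275 -0.1019  0.0255] | dist 0.9 | F [ 0.3 -0.7 -0.3] w 85.5
```

```bash

python3 -m jog '[{"x":0,"y":0,"z":0,"wx":0.0275,"wy":-0.1019,"wz":0.0255,"grip":100},{"x":0,"y":0,"z":0,"wx":0.0275,"wy":-0.1019,"wz":0.0255,"grip":100},{"x":0,"y":0,"z":0,"wx":0.0275,"wy":-0.1019,"wz":0.0255,"grip":100},{"x":0,"y":0,"z":0,"wx":0.0275,"wy":-0.1019,"wz":0.0255,"grip":100}]'
python3 - <<'E'
from h import *
st();go(tp(62.5,56,54+25+40),RG)
c=robot.capture("wrist"); cv2.imwrite("pics/w4.png",c["pixels"])
E
```

```text
time_s: 8.85
tcp_pos: [540.0, -58.0, 331.3]
ee_rot: [-1.047, 0.02, -0.036]
ft_force: [0.6, -0.1, -0.6]
width: 86.0
{'time_s': np.float64(8.85), 'joint_positions': array([-0.423,  0.386,  1.791,  0.515,  1.224, -0.626]), 'tcp_pos': array([540.019, -58.044, 331.279]), 'ee_rot': array([-1.047,  0.02 , -0.036]), 'ft_force': array([ 0.628, -0.142, -0.64 ]), 'width': np.float64(85.977)}
t 8.85 d xyz [-0.0017  0.6342 -0.0027] w [ 0.0001  0.0007 -0.0002] | dist 190.3 | F [ 0.6 -0.1 -0.6] w 86.0
```

View pics/w4.png

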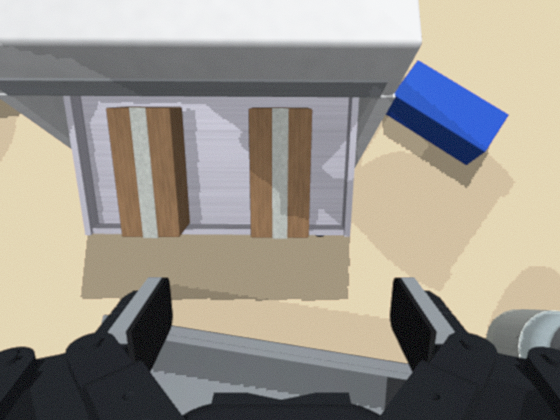

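```bash

python3 -m jog '[{"x":-0.001,"y":0.16,"z":-0.003,"wx":0,"wy":0,"wz":0,"grip":100},{"x":-0.001,"y":0.32,"z":-0.003,"wx":0,"wy":0,"wz":0,"grip":100},{"x":-0.001,"y":0.48,"z":-0.003,"wx":0,"wy":0,"wz":0,"grip":100},{"x":-0.001,"y":0.6,"z":-0.003,"wx":0,"wy":0,"wz":0,"grip":100},{"x":-0.001,"y":0.634,"z":-0.003,"wx":0,"wy":0,"wz":0,"grip":100}]'
python3 - <<'E'
from h import *
st();go(tp(62.5,56,54+25),RG)
c=robot.capture("wrist"); cv2.imwrite("pics/w5.png",c["pixels"])
C=robot.capture("side");i=C["pixels"][60:270,110:400]; cv2.imwrite(f"pics/s5.png",cv2.resize(i,None,fx=2.7,fy=2.7,interpolation=cv2.INTER_CUBIC))
E
```

```text
time_s: 9.4
tcp_pos: [541.8, 38.0, 164.0]
ee_rot: [-1.047, 0.023, -0.033]
ft_force: [-0.2, -0.4, 0.2]
width: 85.3
{'time_s': np.float64(9.4), 'joint_positions': array([-0.26 ,  0.59 ,  1.975,  0.71 ,  0.844, -0.774]), 'tcp_pos': array([541.776,  38.038, 164.025]), 'ee_rot': array([-1.047,  0.023, -0.033]), 'ft_force': array([-0.19 , -0.373,  0.244]), 'width': np.float64(85.269)}
t 9.40 d xyz [ 0.006   0.1246 -0.0016] w [-0.0001  0.0006 -0.0014] | dist 37.4 | F [-0.2 -0.4  0.2] w 85.3
```

View pics/w5.png

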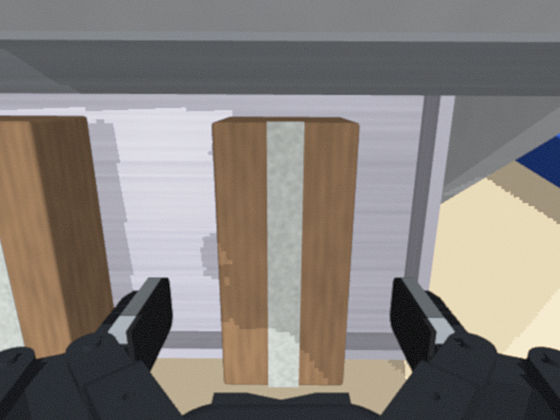

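View pics/s5.png

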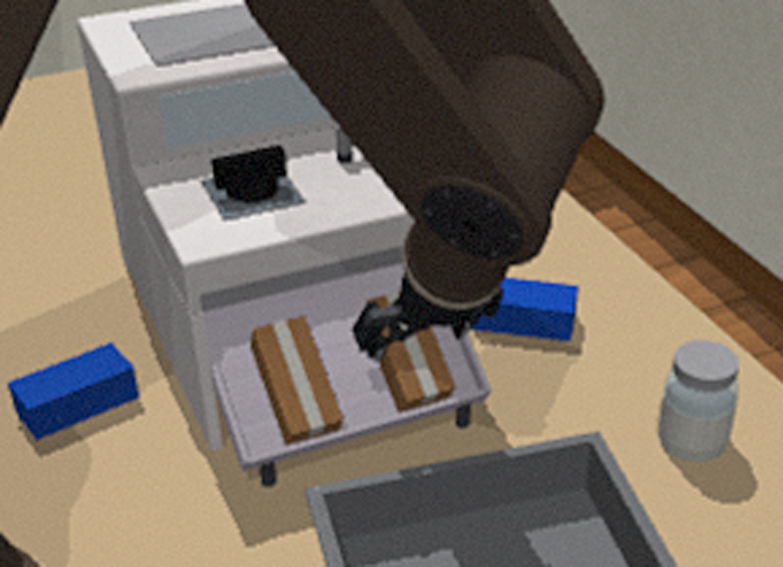

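```bash

python3 - <<'E'
from h import *
C=robot.capture("top");Q=cloud(C); cv2.imwrite("pics/t5.png",C["pixels"])
for X in range(380,660,40):
    print(X,[ (Y,int(np.median(Q[(abs(Q[...,0]-X)<8)&(abs(Q[...,1]-Y)<8)&(Q[...,2]>5)][:,2])) if ((abs(Q[...,0]-X)<8)&(abs(Q[...,1]-Y)<8)&(Q[...,2]>5)).any() else 0) for Y in range(-140,180,40)])
E
```

```text
380 [(-140, 764), (-100, 847), (-60, 861), (-20, 870), (20, 876), (60, 882), (100, 885), (140, 884)]
420 [(-140, 672), (-100, 735), (-60, 754), (-20, 749), (20, 840), (60, 856), (100, 867), (140, 873)]
460 [(-140, 489), (-100, 655), (-60, 664), (-20, 628), (20, 0), (60, 39), (100, 62), (140, 233)]
500 [(-140, 461), (-100, 616), (-60, 613), (-20, 547), (20, 0), (60, 150), (100, 62), (140, 233)]
540 [(-140, 468), (-100, 573), (-60, 532), (-20, 477), (20, 286), (60, 94), (100, 115), (140, 234)]
580 [(-140, 458), (-100, 518), (-60, 468), (-20, 307), (20, 204), (60, 49), (100, 69), (140, 235)]
620 [(-140, 0), (-100, 451), (-60, 0), (-20, 0), (20, 0), (60, 73), (100, 87), (140, 233)]
```

View pics/t5.png

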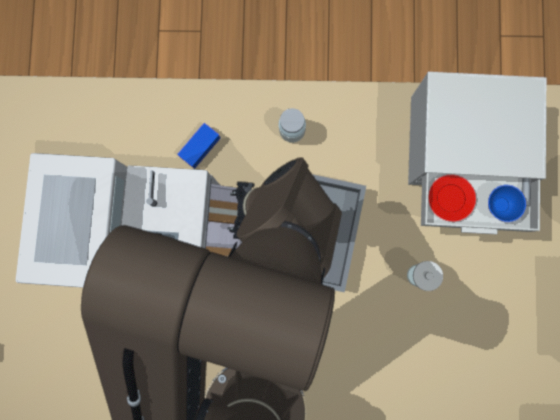

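```bash

python3 -m jog '[{"x":0.006,"y":0.07,"z":-0.002,"wx":0,"wy":0,"wz":-0.001,"grip":100},{"x":0.006,"y":0.12,"z":-0.002,"wx":0,"wy":0,"wz":-0.001,"grip":100},{"x":0.006,"y":0.123,"z":-0.002,"wx":0,"wy":0,"wz":-0.001,"grip":100},{"x":0.006,"y":0.123,"z":-0.002,"wx":0,"wy":0,"wz":-0.001,"grip":0},{"x":0.006,"y":0.123,"z":-0.002,"wx":0,"wy":0,"wz":-0.001,"grip":0}]'
python3 -m jog '[{"x":0,"y":0,"z":0,"wx":0,"wy":0,"wz":0,"grip":0},{"x":0,"y":0,"z":0,"wx":0,"wy":0,"wz":0,"grip":0}]'
python3 - <<'E'
from h import *
st();go(tp(62.5,56,54+25),RG)
E
```

```text
time_s: 10.05
tcp_pos: [546.5, 53.3, 135.0]
ee_rot: [-1.047, 0.015, -0.039]
ft_force: [-4.0, -3.2, 3.6]
width: 58.6
time_s: 10.25
tcp_pos: [546.4, 53.2, 135.2]
ee_rot: [-1.047, 0.015, -0.039]
ft_force: [-2.7, -3.6, 7.4]
width: 55.1
{'time_s': np.float64(10.25), 'joint_positions': array([-0.232,  0.638,  1.988,  0.772,  0.783, -0.826]), 'tcp_pos': array([546.4  ,  53.209, 135.161]), 'ee_rot': array([-1.047,  0.015, -0.039]), 'ft_force': array([-2.722, -3.572,  7.374]), 'width': np.float64(55.065)}
t 10.25 d xyz [-0.0078  0.0157  0.0023] w [-0.0001  0.0018  0.0013] | dist 5.3 | F [-2.7 -3.6  7.4] w 55.1
```

```bash

python3 -m jog '[{"x":0,"y":-0.08,"z":0,"wx":0,"wy":0,"wz":0,"grip":0},{"x":0,"y":-0.2,"z":0,"wx":0,"wy":0,"wz":0,"grip":0},{"x":0,"y":-0.32,"z":0,"wx":0,"wy":0,"wz":0,"grip":0},{"x":0,"y":-0.42,"z":-0.1,"wx":0,"wy":0,"wz":0,"grip":0},{"x":0,"y":-0.47,"z":-0.2,"wx":0,"wy":0,"wz":0,"grip":0}]'
python3 - <<'E'
from h import *
st();go([562.3,-184.9,200],tooldown(-11))
c=robot.capture("wrist"); cv2.imwrite("pics/w6.png",c["pixels"])
E
```

```text
time_s: 10.75
tcp_pos: [541.6, -70.8, 229.0]
ee_rot: [-1.049, 0.012, -0.04]
ft_force: [-0.0, -0.2, -2.5]
width: 55.2
{'time_s': np.float64(10.75), 'joint_positions': array([-0.443,  0.519,  1.871,  0.564,  1.041, -0.769]), 'tcp_pos': array([541.591, -70.796, 229.022]), 'ee_rot': array([-1.049,  0.012, -0.04 ]), 'ft_force': array([-1.000e-03, -2.360e-01, -2.493e+00]), 'width': np.float64(55.213)}
t 10.75 d xyz [ 0.0827 -0.1035 -0.3758] w [-0.166   0.0485 -0.0098] | dist 119.5 | F [-0.  -0.2 -2.5] w 55.2
```

View pics/w6.png

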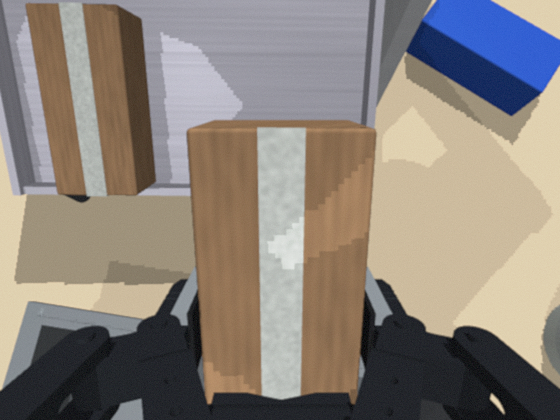

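```bash

python3 -m jog '[{"x":0.083,"y":-0.1035,"z":-0.376,"wx":-0.166,"wy":0.0485,"wz":-0.01,"grip":0},{"x":0.083,"y":-0.1035,"z":-0.376,"wx":-0.166,"wy":0.0485,"wz":-0.01,"grip":0},{"x":0.083,"y":-0.1035,"z":-0.376,"wx":-0.166,"wy":0.0485,"wz":-0.01,"grip":0},{"x":0.083,"y":-0.1035,"z":-0.376,"wx":-0.166,"wy":0.0485,"wz":-0.01,"grip":0},{"x":0.083,"y":-0.1035,"z":-0.376,"wx":-0.166,"wy":0.0485,"wz":-0.01,"grip":0}]'
python3 - <<'E'
from h import *
st();go([562.3,-184.9,100],tooldown(-11))
c=robot.capture("wrist"); cv2.imwrite("pics/w7.png",c["pixels"])
C=robot.capture("side");i=C["pixels"]; cv2.imwrite(f"pics/s7.png",i)
E
```

```text
time_s: 11.3
tcp_pos: [561.6, -181.9, 197.3]
ee_rot: [-1.566, 0.153, -0.148]
ft_force: [-0.2, 1.0, -2.9]
width: 55.0
{'time_s': np.float64(11.3), 'joint_positions': array([-3.640e-01,  5.250e-01,  1.832e+00, -1.000e-03,  7.880e-01,
       -1.720e-01]), 'tcp_pos': array([ 561.557, -181.932,  197.306]), 'ee_rot': array([-1.566,  0.153, -0.148]), 'ft_force': array([-0.19 ,  0.975, -2.947]), 'width': np.float64(55.02)}
t 11.30 d xyz [ 0.0054  0.3243 -0.0091] w [ 0.0001  0.0001 -0.0011] | dist 97.4 | F [-0.2  1.  -2.9] w 55.0
```

View pics/w7.png

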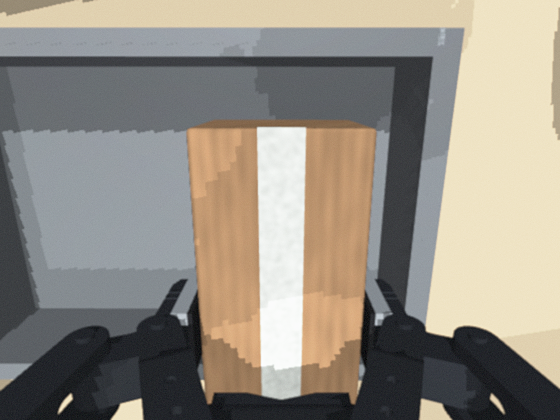

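View pics/s7.png

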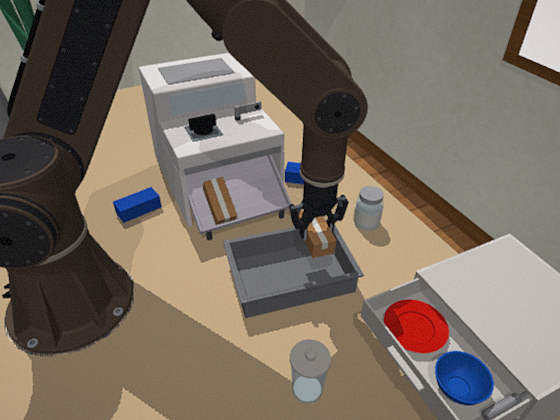

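```bash

python3 -m jog '[{"x":0.003,"y":0.12,"z":-0.004,"wx":0,"wy":0,"wz":0,"grip":0},{"x":0.004,"y":0.24,"z":-0.006,"wx":0,"wy":0,"wz":0,"grip":0},{"x":0.004,"y":0.3,"z":-0.006,"wx":0,"wy":0,"wz":0,"grip":0},{"x":0.004,"y":0.32,"z":-0.006,"wx":0,"wy":0,"wz":0,"grip":0},{"x":0.004,"y":0.32,"z":-0.006,"wx":0,"wy":0,"wz":0,"grip":0}]'
python3 - <<'E'
from h import *
st();go([562.3,-184.9,90],tooldown(-11))
E
```

```text
time_s: 11.9
tcp_pos: [561.6, -184.8, 100.4]
ee_rot: [-1.562, 0.155, -0.147]
ft_force: [1.3, 0.1, -1.9]
width: 54.7
{'time_s': np.float64(11.9), 'joint_positions': array([-0.37 ,  0.668,  1.879,  0.004,  0.601, -0.18 ]), 'tcp_pos': array([ 561.649, -184.835,  100.387]), 'ee_rot': array([-1.562,  0.155, -0.147]), 'ft_force': array([ 1.25 ,  0.138, -1.898]), 'width': np.float64(54.662)}
t 11.90 d xyz [0.0024 0.0346 0.0001] w [-0.001  -0.0002 -0.0017] | dist 10.4 | F [ 1.3  0.1 -1.9] w 54.7
```

```bash

python3 -m jog '[{"x":0,"y":0.015,"z":0,"wx":0,"wy":0,"wz":0,"grip":0},{"x":0,"y":0.028,"z":0,"wx":0,"wy":0,"wz":0,"grip":0},{"x":0,"y":0.033,"z":0,"wx":0,"wy":0,"wz":0,"grip":0},{"x":0,"y":0.033,"z":0,"wx":0,"wy":0,"wz":0,"grip":0}]'
python3 -m jog '[{"x":0,"y":0.004,"z":0,"wx":0,"wy":0,"wz":0,"grip":0},{"x":0,"y":0.004,"z":0,"wx":0,"wy":0,"wz":0,"grip":0}]'
```

```text
time_s: 12.3
tcp_pos: [562.1, -184.4, 91.2]
ee_rot: [-1.564, 0.153, -0.148]
ft_force: [-0.1, -0.1, -2.0]
width: 54.9
time_s: 12.5
tcp_pos: [562.1, -184.4, 89.8]
ee_rot: [-1.564, 0.153, -0.148]
ft_force: [0.3, 0.5, -2.1]
width: 55.3
```

```bash

python3 -m jog '[{"x":0,"y":0.004,"z":0,"wx":0,"wy":0,"wz":0,"grip":0},{"x":0,"y":0.004,"z":0,"wx":0,"wy":0,"wz":0,"grip":0}]'
python3 -m jog '[{"x":0,"y":0.004,"z":0,"wx":0,"wy":0,"wz":0,"grip":0},{"x":0,"y":0.004,"z":0,"wx":0,"wy":0,"wz":0,"grip":0}]'
```

```text
time_s: 12.7
tcp_pos: [562.1, -184.4, 89.6]
ee_rot: [-1.564, 0.153, -0.148]
ft_force: [-6.1, 3.1, 18.7]
width: 55.4
time_s: 12.9
tcp_pos: [562.1, -184.4, 89.5]
ee_rot: [-1.564, 0.153, -0.149]
ft_force: [-11.8, 4.1, 41.3]
width: 55.0
```

```bash

python3 -m jog '[{"x":0,"y":-0.006,"z":0,"wx":0,"wy":0,"wz":0,"grip":0},{"x":0,"y":-0.006,"z":0,"wx":0,"wy":0,"wz":0,"grip":80},{"x":0,"y":-0.006,"z":0,"wx":0,"wy":0,"wz":0,"grip":95},{"x":0,"y":-0.006,"z":0,"wx":0,"wy":0,"wz":0,"grip":95},{"x":0,"y":-0.1,"z":0,"wx":0,"wy":0,"wz":0,"grip":95}]'
python3 -m jog '[{"x":0,"y":-0.2,"z":0,"wx":0,"wy":0,"wz":0,"grip":100},{"x":0,"y":-0.4,"z":0,"wx":0,"wy":0,"wz":0,"grip":100},{"x":0,"y":-0.6,"z":0,"wx":0,"wy":0,"wz":0,"grip":100},{"x":0,"y":-0.7,"z":0,"wx":0,"wy":0,"wz":0,"grip":100}]'
python3 - <<'E'
from h import *
st();go(tp(-61,56,54+25+220),RG)
c=robot.capture("wrist"); cv2.imwrite("pics/w8.png",c["pixels"])
C=robot.capture("side");i=C["pixels"]; cv2.imwrite(f"pics/s8.png",i);np.savez("pics/side8.npz",**C)
C=robot.capture("top");np.savez("pics/top8.npz",**C)
E
```

```text
time_s: 13.4
tcp_pos: [560.4, -183.9, 114.7]
ee_rot: [-1.562, 0.158, -0.144]
ft_force: [0.1, -0.4, 0.8]
width: 81.1
time_s: 13.8
tcp_pos: [562.4, -184.8, 319.3]
ee_rot: [-1.563, 0.154, -0.148]
ft_force: [1.1, -1.1, -1.3]
width: 85.1
{'time_s': np.float64(13.8), 'joint_positions': array([-3.690e-01,  3.860e-01,  1.713e+00,  1.000e-03,  1.047e+00,
       -1.780e-01]), 'tcp_pos': array([ 562.437, -184.848,  319.252]), 'ee_rot': array([-1.563,  0.154, -0.148]), 'ft_force': array([ 1.119, -1.123, -1.278]), 'width': np.float64(85.089)}
t 13.80 d xyz [-0.5654 -0.0061  0.353 ] w [ 0.1657 -0.0471  0.0113] | dist 200.0 | F [ 1.1 -1.1 -1.3] w 85.1
```

View pics/w8.png

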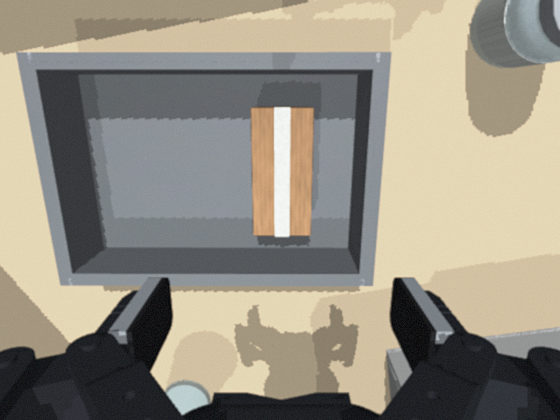

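View pics/s8.png

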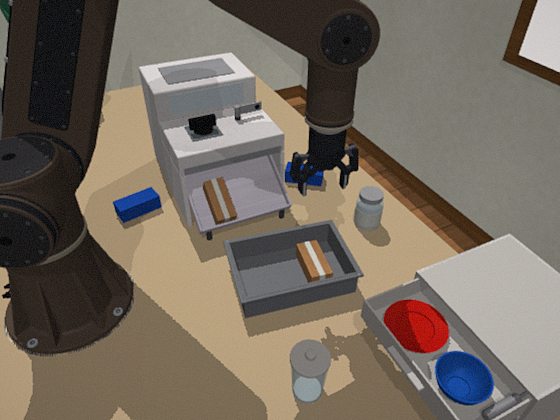

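```bash

python3 -m jog '[{"x":-0.565,"y":-0.006,"z":0.353,"wx":0.1657,"wy":-0.047,"wz":0.011,"grip":100},{"x":-0.565,"y":-0.006,"z":0.353,"wx":0.1657,"wy":-0.047,"wz":0.011,"grip":100},{"x":-0.565,"y":-0.006,"z":0.353,"wx":0.1657,"wy":-0.047,"wz":0.011,"grip":100},{"x":-0.565,"y":-0.006,"z":0.353,"wx":0.1657,"wy":-0.047,"wz":0.011,"grip":100},{"x":-0.565,"y":-0.006,"z":0.353,"wx":0.1657,"wy":-0.047,"wz":0.011,"grip":100}]'
python3 - <<'E'
from h import *
st();go(tp(-61,56,54+25+40),RG)
c=robot.capture("wrist"); cv2.imwrite("pics/w9.png",c["pixels"])
for n in("top","side"):
    C=dict(np.load(f"pics/{n}8.npz"));Q=cloud(C)
    m=(Q[...,2]>40)&(Q[...,2]<58)&(np.hypot(Q[...,0]-563,Q[...,1]+180)<75)
    print(n,m.sum(),rect(Q[m]) if m.sum()>10 else "",np.median(Q[m][:,2]))
E
```

```text
time_s: 14.45
tcp_pos: [411.4, -45.6, 318.3]
ee_rot: [-1.04, 0.027, -0.035]
ft_force: [-0.1, -0.7, 0.3]
width: 85.3
{'time_s': np.float64(14.45), 'joint_positions': array([-0.518,  0.239,  2.063,  0.51 ,  1.159, -0.759]), 'tcp_pos': array([411.441, -45.594, 318.316]), 'ee_rot': array([-1.04 ,  0.027, -0.035]), 'ft_force': array([-0.093, -0.71 ,  0.27 ]), 'width': np.float64(85.274)}
t 14.45 d xyz [ 0.0189  0.5849 -0.0058] w [-0.0022 -0.0009 -0.0015] | dist 175.6 | F [-0.1 -0.7  0.3] w 85.3
top 517 ((563.8663940429688, -178.71194458007812), (120.08262634277344, 56.424415588378906), 78.147216796875) 48.9153460794588
side 879 ((585.7420043945312, -185.39703369140625), (124.29735565185547, 102.88804626464844), 78.53118896484375) 48.247177654374454
```

View pics/w9.png

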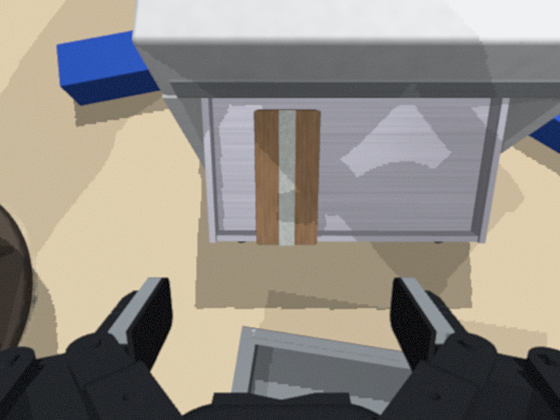

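```bash

python3 -m jog '[{"x":0.01,"y":0.15,"z":-0.004,"wx":-0.002,"wy":0,"wz":-0.001,"grip":100},{"x":0.017,"y":0.3,"z":-0.004,"wx":-0.002,"wy":0,"wz":-0.001,"grip":100},{"x":0.017,"y":0.45,"z":-0.004,"wx":-0.002,"wy":0,"wz":-0.001,"grip":100},{"x":0.017,"y":0.56,"z":-0.004,"wx":-0.002,"wy":0,"wz":-0.001,"grip":100},{"x":0.017,"y":0.585,"z":-0.004,"wx":-0.002,"wy":0,"wz":-0.001,"grip":100}]'
python3 - <<'E'
from h import *
st();go(tp(-61,56,54+27),RG)
c=robot.capture("wrist"); cv2.imwrite("pics/w10.png",c["pixels"])
E
```

```text
time_s: 15.0
tcp_pos: [424.3, 39.1, 164.5]
ee_rot: [-1.053, 0.024, -0.038]
ft_force: [1.1, 0.0, 0.9]
width: 85.4
{'time_s': np.float64(15.0), 'joint_positions': array([-0.324,  0.49 ,  2.235,  0.781,  0.74 , -0.954]), 'tcp_pos': array([424.327,  39.086, 164.458]), 'ee_rot': array([-1.053,  0.024, -0.038]), 'ft_force': array([1.146, 0.012, 0.934]), 'width': np.float64(85.406)}
t 15.00 d xyz [-0.0148  0.1256  0.0096] w [ 0.002  -0.0004 -0.0003] | dist 38.0 | F [1.1 0.  0.9] w 85.4
```

View pics/w10.png

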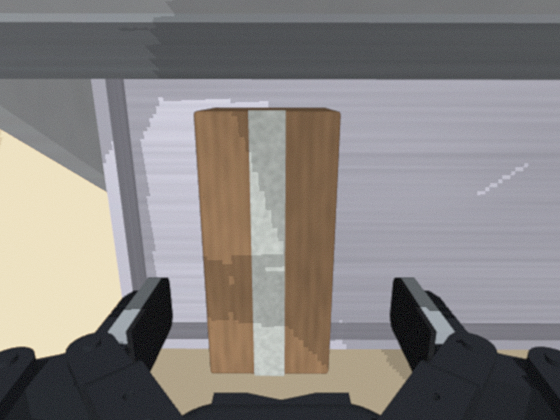

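```bash

python3 -m jog '[{"x":-0.012,"y":0.0,"z":0.007,"wx":0.002,"wy":0,"wz":0,"grip":100},{"x":-0.012,"y":0.0,"z":0.007,"wx":0.002,"wy":0,"wz":0,"grip":100}]'
python3 - <<'E'
from h import *
go(tp(-61,56,54+26),RG)
E
```

```text
time_s: 15.25
tcp_pos: [422.4, 39.2, 169.3]
ee_rot: [-1.047, 0.018, -0.043]
ft_force: [-0.3, 0.2, 0.7]
width: 85.4
t 15.25 d xyz [-0.0094  0.1429  0.0009] w [0.     0.0002 0.0018] | dist 43.0 | F [-0.3  0.2  0.7] w 85.4
```

```bash

python3 -m jog '[{"x":-0.008,"y":0.05,"z":0.001,"wx":0,"wy":0,"wz":0.001,"grip":100},{"x":-0.008,"y":0.11,"z":0.001,"wx":0,"wy":0,"wz":0.001,"grip":100},{"x":-0.008,"y":0.135,"z":0.001,"wx":0,"wy":0,"wz":0.001,"grip":100},{"x":-0.008,"y":0.135,"z":0.001,"wx":0,"wy":0,"wz":0.001,"grip":100}]'
python3 - <<'E'
from h import *
go(tp(-61,56,54+26),RG)
c=robot.capture("wrist"); cv2.imwrite("pics/w11.png",c["pixels"])
E
```

```text
time_s: 15.65
tcp_pos: [420.9, 60.1, 133.7]
ee_rot: [-1.047, 0.021, -0.039]
ft_force: [-0.3, -0.4, -0.5]
width: 85.1
t 15.65 d xyz [-0.0006  0.0053 -0.0001] w [0.     0.0001 0.0005] | dist 1.6 | F [-0.3 -0.4 -0.5] w 85.1
```

View pics/w11.png

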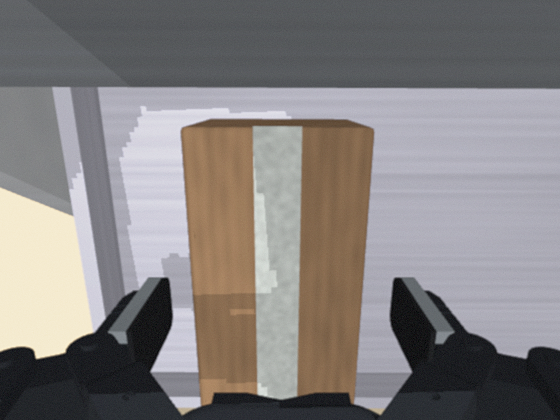

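Aligned within ~1 mm (carton centre u≈279, jaws 281). Close and lift.

```bash

python3 -m jog '[{"x":0,"y":0,"z":0,"wx":0,"wy":0,"wz":0,"grip":0},{"x":0,"y":0,"z":0,"wx":0,"wy":0,"wz":0,"grip":0},{"x":0,"y":0,"z":0,"wx":0,"wy":0,"wz":0,"grip":0},{"x":0,"y":0,"z":0,"wx":0,"wy":0,"wz":0,"grip":0}]'
python3 - <<'E'
from h import *
go(tp(-61,60,54),RG)
E
python3 -m jog '[{"x":0,"y":-0.08,"z":0,"wx":0,"wy":0,"wz":0,"grip":0},{"x":0,"y":-0.2,"z":0,"wx":0,"wy":0,"wz":0,"grip":0},{"x":0,"y":-0.32,"z":0,"wx":0,"wy":0,"wz":0,"grip":0},{"x":0,"y":-0.42,"z":-0.1,"wx":0,"wy":0,"wz":0,"grip":0},{"x":0,"y":-0.47,"z":-0.2,"wx":0,"wy":0,"wz":0,"grip":0}]'
python3 - <<'E'
from h import *
st();T=np.array([502.3,-168.5]); a=np.radians(-11); xt=np.array([np.cos(a),np.sin(a)]); yt=np.array([-xt[1],xt[0]])
p=T-62*xt-4.5*yt; print(p)
go([*p,200],tooldown(-11))
c=robot.capture("wrist"); cv2.imwrite("pics/w12.png",c["pixels"])
E
```

```text
time_s: 16.1
tcp_pos: [421.1, 59.8, 134.1]
ee_rot: [-1.047, 0.02, -0.04]
ft_force: [-2.4, -8.3, 14.9]
width: 55.9
t 16.10 d xyz [-0.0013  0.0938  0.0133] w [0.0001 0.0002 0.0008] | dist 28.4 | F [-2.4 -8.3 14.9] w 55.9
time_s: 16.6
tcp_pos: [415.9, -64.1, 227.7]
ee_rot: [-1.05, 0.018, -0.04]
ft_force: [1.0, 0.0, -1.3]
width: 55.1
{'time_s': np.float64(16.6), 'joint_positions': array([-0.546,  0.394,  2.131,  0.562,  0.963, -0.912]), 'tcp_pos': array([415.883, -64.149, 227.713]), 'ee_rot': array([-1.05 ,  0.018, -0.04 ]), 'ft_force': array([ 1.043,  0.027, -1.323]), 'width': np.float64(55.136)}
[ 440.58047415 -161.08716461]
t 16.60 d xyz [ 0.0953 -0.0784 -0.3233] w [-0.1656  0.0471 -0.011 ] | dist 103.8 | F [ 1.   0.  -1.3] w 55.1
```

View pics/w12.png

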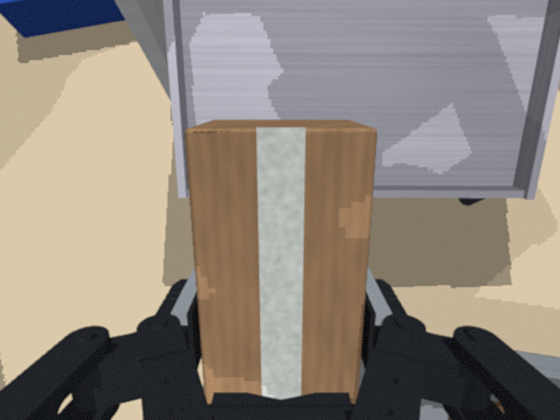

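```bash

python3 -m jog '[{"x":0.127,"y":-0.075,"z":-0.323,"wx":-0.1656,"wy":0.047,"wz":-0.011,"grip":0},{"x":0.127,"y":-0.075,"z":-0.323,"wx":-0.1656,"wy":0.047,"wz":-0.011,"grip":0},{"x":0.127,"y":-0.075,"z":-0.323,"wx":-0.1656,"wy":0.047,"wz":-0.011,"grip":0},{"x":0.127,"y":-0.075,"z":-0.323,"wx":-0.1656,"wy":0.047,"wz":-0.011,"grip":0},{"x":0.127,"y":-0.075,"z":-0.323,"wx":-0.1656,"wy":0.047,"wz":-0.011,"grip":0}]'
python3 - <<'E'
from h import *
st();T=np.array([502.3,-168.5]); a=np.radians(-11); xt=np.array([np.cos(a),np.sin(a)]); yt=np.array([-xt[1],xt[0]])
p=T-52*xt-4.5*yt; print(p)
go([*p,98],tooldown(-11))
c=robot.capture("wrist"); cv2.imwrite("pics/w13.png",c["pixels"])
E
```

```text
time_s: 17.15
tcp_pos: [449.4, -157.9, 197.0]
ee_rot: [-1.566, 0.153, -0.148]
ft_force: [-0.2, 1.2, -1.6]
width: 55.2
{'time_s': np.float64(17.15), 'joint_positions': array([-0.401,  0.396,  2.088, -0.003,  0.66 , -0.206]), 'tcp_pos': array([ 449.414, -157.878,  196.997]), 'ee_rot': array([-1.566,  0.153, -0.148]), 'ft_force': array([-0.223,  1.241, -1.614]), 'width': np.float64(55.154)}
[ 450.39674598 -162.99525457]
t 17.15 d xyz [ 0.0076  0.33   -0.0158] w [ 0.0003 -0.     -0.0011] | dist 99.1 | F [-0.2  1.2 -1.6] w 55.2
```

View pics/w13.png

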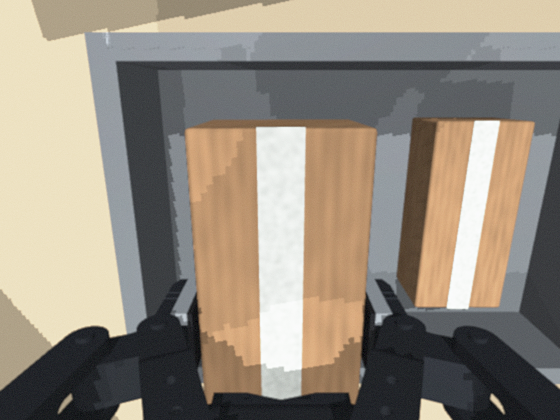

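```bash

python3 -m jog '[{"x":0.006,"y":0.1,"z":-0.012,"wx":0,"wy":0,"wz":0,"grip":0},{"x":0.006,"y":0.22,"z":-0.012,"wx":0,"wy":0,"wz":0,"grip":0},{"x":0.006,"y":0.29,"z":-0.012,"wx":0,"wy":0,"wz":0,"grip":0},{"x":0.006,"y":0.32,"z":-0.012,"wx":0,"wy":0,"wz":0,"grip":0},{"x":0.006,"y":0.33,"z":-0.012,"wx":0,"wy":0,"wz":0,"grip":0}]'
python3 -m jog '[{"x":0,"y":0,"z":0,"wx":0,"wy":0,"wz":0,"grip":0}]'
```

```text
time_s: 17.7
tcp_pos: [449.8, -162.7, 97.0]
ee_rot: [-1.562, 0.155, -0.147]
ft_force: [0.5, 0.8, -0.8]
width: 55.2
time_s: 17.8
tcp_pos: [450.3, -162.7, 97.9]
ee_rot: [-1.563, 0.154, -0.148]
ft_force: [-0.6, 0.4, -1.3]
width: 55.3
```

```bash

python3 -m jog '[{"x":0,"y":0.012,"z":0,"wx":0,"wy":0,"wz":0,"grip":0},{"x":0,"y":0.024,"z":0,"wx":0,"wy":0,"wz":0,"grip":0},{"x":0,"y":0.03,"z":0,"wx":0,"wy":0,"wz":0,"grip":0},{"x":0,"y":0.03,"z":0,"wx":0,"wy":0,"wz":0,"grip":0}]'
python3 -m jog '[{"x":0,"y":0.003,"z":0,"wx":0,"wy":0,"wz":0,"grip":0},{"x":0,"y":0.003,"z":0,"wx":0,"wy":0,"wz":0,"grip":0}]'
```

```text
time_s: 18.2
tcp_pos: [450.2, -162.3, 88.7]
ee_rot: [-1.563, 0.153, -0.148]
ft_force: [0.3, 0.0, -1.1]
width: 55.1
time_s: 18.4
tcp_pos: [450.3, -162.3, 88.3]
ee_rot: [-1.563, 0.153, -0.148]
ft_force: [-3.9, 2.1, 13.7]
width: 55.4
```

Touchdown at 88.3 as predicted. Release and rise.

```bash

python3 -m jog '[{"x":0,"y":0,"z":0,"wx":0,"wy":0,"wz":0,"grip":80},{"x":0,"y":0,"z":0,"wx":0,"wy":0,"wz":0,"grip":95},{"x":0,"y":0,"z":0,"wx":0,"wy":0,"wz":0,"grip":95},{"x":0,"y":-0.1,"z":0,"wx":0,"wy":0,"wz":0,"grip":95},{"x":0,"y":-0.25,"z":0,"wx":0,"wy":0,"wz":0,"grip":95}]'
python3 -m jog '[{"x":0,"y":-0.15,"z":0,"wx":0,"wy":0,"wz":0,"grip":95},{"x":0,"y":-0.3,"z":0,"wx":0,"wy":0,"wz":0,"grip":95},{"x":0,"y":-0.5,"z":0,"wx":0,"wy":0,"wz":0,"grip":95},{"x":0,"y":-0.6,"z":0,"wx":0,"wy":0,"wz":0,"grip":95},{"x":0,"y":-0.6,"z":0,"wx":0,"wy":0,"wz":0,"grip":95}]'
python3 - <<'E'
from h import *
st()
for n in("top","side","wrist"):
    C=robot.capture(n); cv2.imwrite(f"pics/{n}14.png",C["pixels"]); 
    if n=="wrist": continue
    Q=cloud(C); q=(Q-O)@A
    m=(q[...,2]>268)&(q[...,2]<279)&(q[...,0]>75)&(q[...,0]<140)&(q[...,1]<150)&(q[...,1]>100); p=q[m]
    print(n,"hasp",m.sum(),np.polyfit(p[:,0],p[:,1],1) if m.sum()>9 else "")
    m=(q[...,2]>268)&(q[...,2]<284)&(q[...,0]>-105)&(q[...,0]<5)&(q[...,1]<150)&(q[...,1]>50); p=q[m]
    print(n,"handle",m.sum(),np.polyfit(p[:,0],p[:,1],1) if m.sum()>9 else "")
    for nm,xy,lo,hi in(("tumb",(387,-452),100,140),("jar",(799,-88),100,120),("b",(564,-179),40,56),("a",(451,-158),40,56)):
        m=(Q[...,2]>lo)&(Q[...,2]<hi)&(np.hypot(Q[...,0]-xy[0],Q[...,1]-xy[1])<68)
        if m.sum()>10: print(n,nm,m.sum(),np.round(rect(Q[m])[0],1),np.round(rect(Q[m])[1]),round(rect(Q[m])[2],1),np.median(Q[m][:,2]))
E
```

```text
time_s: 18.9
tcp_pos: [449.2, -162.0, 161.8]
ee_rot: [-1.562, 0.157, -0.145]
ft_force: [2.4, -0.7, 0.2]
width: 81.3
time_s: 19.4
tcp_pos: [452.9, -163.8, 348.0]
ee_rot: [-1.566, 0.147, -0.154]
ft_force: [0.8, 0.2, -0.2]
width: 81.5
{'time_s': np.float64(19.4), 'joint_positions': array([-4.110e-01,  1.930e-01,  1.917e+00,  1.000e-03,  1.027e+00,
       -2.190e-01]), 'tcp_pos': array([ 452.889, -163.814,  347.961]), 'ee_rot': array([-1.566,  0.147, -0.154]), 'ft_force': array([ 0.798,  0.158, -0.233]), 'width': np.float64(81.455)}
top hasp 73 [3.17700168e-02 1.23204262e+02]
top handle 211 [-6.20868548e-04  9.97568530e+01]
top tumb 710 [ 387.4 -452.1] [75. 78.] 1.0 119.93764526851237
top jar 465 [798.2 -88.9] [64. 65.] 27.0 109.86562097992942
top b 30 [ 582.9 -193.4] [27. 95.] 4.4 49.24591898204926
top a 38 [ 443.8 -107.4] [50. 29.] 30.6 49.48263748199687
side hasp 17 [-1.13874373e-01  1.32733127e+02]
side handle 148 [3.57270787e-03 9.65824609e+01]
side tumb 1331 [ 385.9 -452.7] [78. 77.] 79.9 119.31215475677448
side jar 334 [798.1 -91.3] [67. 64.] 14.8 108.82566607732613
side b 839 [ 563.7 -180.8] [122.  57.] 78.4 48.23598336458391
side a 888 [ 451.4 -158.1] [125.  57.] 79.0 48.27383121796787
```

View pics/side14.png

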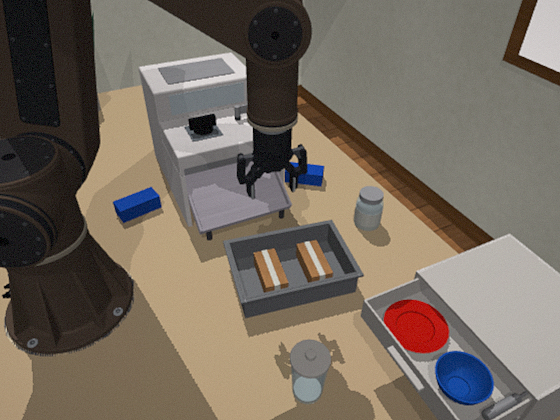

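View pics/wrist14.png

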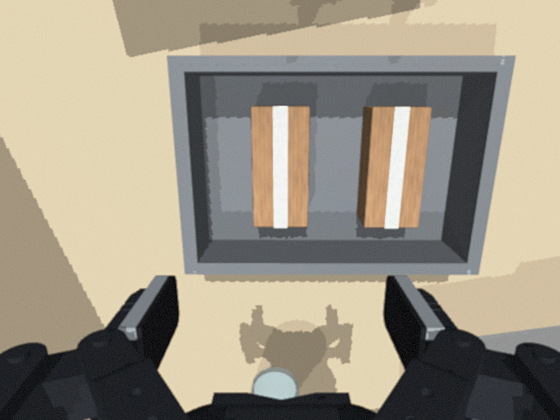

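```bash

python3 -m jog '[{"x":0,"y":0,"z":0,"wx":0,"wy":0,"wz":0,"grip":95},{"x":0,"y":0,"z":0,"wx":0,"wy":0,"wz":0,"grip":95},{"x":0,"y":0,"z":0,"wx":0,"wy":0,"wz":0,"grip":95}]'
python3 -c "
from bench import robot
print(robot.job_done())"
```

```text
time_s: 19.85
tcp_pos: [450.8, -162.9, 341.9]
ee_rot: [-1.563, 0.155, -0.147]
ft_force: [1.4, -0.1, 0.1]
width: 81.1
the job is handed in; nothing more can be done
None
```

I turned the isolator clockwise to its off stop. I then pushed the hasp out until it met its stop, and set both cartons on the tote floor one after the other. The job was handed in at about 20 s of the 72 s allowed.

**Last checks:**
- **Isolator:** the handle lies along machine x, within about 0.005 rad of off.
- **Hasp:** the top camera puts it at about 1.60 rad, its stop. The last side view disagreed, but it saw only 17 points because the arm was in the way. An earlier clear side view gave about 1.575 rad.
- **Cartons:** both tops measure about 48 mm high, which is right for lying flat on the 5 mm tote floor. They are side by side, centres about 115 mm apart.
- **Tumbler and jar:** both are where they started, within measuring error of about 1–2 mm.
- **Tote:** it looks unmoved in the pictures, but I did not measure it again at the end.

When I set carton b down, the wrist force reached about 41 N through the gripped carton for a moment before I eased off. The limit on the wrist is 120 N. The 40 N limit is on the arm or gripper body pressing on something, and I saw no sign of that.

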